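# Load the chocolate grinder, fit its bayonet lid and hold it at pulse

## Task

Tip the three chocolate pieces off the steel dosing tray into the grinder's bowl and stand the empty tray back on the counter. Then set the lid on with its two lugs down through the collar's notches, turn it clockwise against the spring until its bar points at the single-rib mark, half-way to the lock and well before it clicks, and finish holding it there, firmly gripped, because the spring turns it back when let go. Leave the other things on the counter where they are.

Things in the scene. Friction and masses are not known exactly. Their poses are not given: they have to be found in the camera images.
- bowl_mouth (a point): Grinder: fixed round steel machine, 140 mm across its foot, 133 mm across the collar, 163 mm tall. This point: centre of the bowl's rim, 150 mm above the counter, z up, x to a notch. Bowl 96 mm inside diameter, 80 mm deep. Round the rim's flat ledge a black lip (inner diameter 109 mm, underside 8.5 mm and top 13 mm above the rim) overhangs the ledge, cut away at two notches, on +x and -x.
- notch (a point): Middle of the grinder's +x notch, on the ledge, 58 mm from the bowl's axis; the other notch is opposite. Each is 25 degrees (24 mm) wide. A lid pushed down to the ledge with its lugs in the notches turns only clockwise (seen from above), the lugs running under the lip.
- pulse_mark (a point): The pulse mark: a single white rib on top of the lip, 40 degrees (0.70 rad) clockwise of the notch; another is opposite, so that the lid's bar, turned from the notches, points at both. 60 mm from the axis, 13 mm above the rim.
- lock_mark (a point): The lock mark, where the lid clicks: a double white rib on top of the lip, 80 degrees (1.40 rad) clockwise of the notch, another opposite.
- pulse_ring (a joint): Sprung ring hidden under the lip, pushed round by the lid's lugs: 0 rad at rest, then the lid's clockwise turn from the notches less about 0.13 rad of play (about 0.57 rad at the pulse mark). The spring pushes back with 0.10 to 0.17 N m and returns a lid that is let go. Lock catches resist from about 0.9 rad and click at about 1.27; below 1.15 rad counts as not locked.
- lid_grip (a point): Grinder's lid, black plastic, loose, about 150 g: disc 104 mm across, 6 mm thick; under it a bevelled plug 92 mm across, 12 mm deep, on which it stands; on top an upright grip bar 70 mm long, 16 mm wide, 32 mm high. This point: centre of the bar, 34 mm above the plug's underside, 16 mm above the disc's top; x along the bar, z up. Fully seated it is 22 mm above bowl_mouth.
- lid_lug (a point): Outer end, at its underside (level with the disc's underside), of the lid's +x lug, 60 mm from the lid's axis. Two lugs, 14 mm wide and 6 mm thick, stick out of the disc at the two ends of the bar's line (+x and -x), so the lid is the same after a half turn; they measure 120 mm overall.
- tray_grip (a point): Steel dosing tray, loose, about 160 g, with the chocolate: floor 112 x 68 mm (62 mm inside), 3 mm thick, sides 20 mm, rear wall 32 mm high, front (+x) open. Black stub handle 14 mm wide, 18 mm high, 72 mm long behind the rear wall. This point: centre of the handle's grip, 32 mm above the counter; handle end 31 mm behind it, rear wall 39 mm ahead. x to the open front, z up.
- tray_lip (a point): Middle of the tray's open front edge, on the floor's top face: 151 mm ahead of tray_grip along its x and 29 mm below it. The chocolate slides once the tray is tipped forward by some 20 to 30 degrees.
- choc1_mid (a point): A piece of dark chocolate, loose, 22 x 20 mm and 20 mm high, 11 g, on the tray's floor; this point is its centre, 10 mm above its underside.
- choc2_mid (a point): A piece of dark chocolate, loose, 22 x 20 mm and 20 mm high, 11 g, on the tray's floor; this point is its centre, 10 mm above its underside.
- choc3_mid (a point): A piece of dark chocolate, loose, 22 x 20 mm and 20 mm high, 11 g, on the tray's floor; this point is its centre, 10 mm above its underside.
- jar_lid: Not part of the job: lid of a storage jar, steel, round, 92 mm across, with a small round black knob (no lugs, no bar), 40 mm high; origin under its centre.
- pitcher: Not part of the job: steel milk pitcher with a handle, 82 mm across, 105 mm high; origin under its centre.
- cups: Not part of the job: stack of upturned paper cups, 87 mm across, 136 mm high; origin under its centre.
- tamper: Not part of the job: coffee tamper standing on its steel foot, 58 mm across, 86 mm high; origin under its centre.
- shot_glass: Not part of the job: small glass, 54 mm across, 62 mm high; origin under its centre.
- saucer: Not part of the job: white saucer, 124 mm across, 16 mm high; origin under its centre.
- portafilter: Not part of the job: portafilter lying on the counter, basket 72 mm across and 34 mm high, its handle reaching 180 mm along +x; origin under the basket's centre.

How it is judged:
On the way, in this order (a step that is already met when the one before it is completed fails the run):
1. all three chocolate pieces lie in the grinder's bowl, slid there off the tipped tray (tray still tipped by more than 0.3 rad) (horizontal distance between each of choc1_mid, choc2_mid, choc3_mid and bowl_mouth below 0.048 m and z of each of choc1_mid, choc2_mid, choc3_mid in the frame of bowl_mouth below -0.012 m and angle between tray_grip's own z axis and vertical above 0.3 rad), for 0.1 s.
2. the empty tray stands upright on the counter and is let go (height (world z) of tray_grip below 0.05 m and angle between tray_grip's own z axis and vertical below 0.12 rad and contact force between the fingers and tray below 0.1 N and horizontal distance between tray_grip and bowl_mouth above 0.1 m), for 0.2 s.
3. the lid sits down on the bowl's ledge, its lugs through the notches (z of lid_grip in the frame of bowl_mouth below 0.025 m and horizontal distance between lid_grip and bowl_mouth below 0.005 m and angle between lid_grip's own z axis and vertical below 0.06 rad), for 0.1 s.
At the end, for the whole second after the job is handed in: All chocolate lies in the bowl; the tray stands upright on the counter, let go; the lid sits on the ledge (within 3 mm of fully down, 5 mm of centred), turned clockwise by 0.50 to 0.90 rad (pulse mark 0.70), not locked, and the fingers still grip it (over 12 N) (all of step 2 and all of step 3 and horizontal distance between each of choc1_mid, choc2_mid, choc3_mid and bowl_mouth below 0.048 m and z of each of choc1_mid, choc2_mid, choc3_mid in the frame of bowl_mouth below -0.012 m and angle between the x axis of lid_grip and the x axis of bowl_mouth, either way round between 0.5 and 0.9 rad and value of joint pulse_ring between 0.3 and 0.85 rad and contact force between the fingers and lid above 12 N); the arm keeps its last pose, push and grip.
It fails at once if the lid is turned on to its lock (value of joint pulse_ring above 1.15 rad).
It fails at once if another thing on the counter is pushed away (moved by more than 40 mm) (distance of any of jar_lid, pitcher, cups, tamper, shot_glass, saucer, portafilter from where it was at the start of the episode above 0.04 m).
It also fails if it takes over 72 s, if anything falls off the work surface, if the arm or the gripper's body presses on something with over 40 N, if the wrist force passes 120 N, or if a joint passes its speed limit or range.

## Robot

A 6-joint arm with a two-finger parallel gripper is mounted at the origin on the work surface. World frame = base frame: x ahead of the robot, y to its left, z up, the work surface at z = 0. Lengths are in m, angles in rad, forces in N, time in s.
With the tool pointing down it reaches from about 0.375 to 0.9 m from the base axis. Payload 3.1 kg.
Tool frame: the origin (TCP) lies on the centre line of the jaws, within the pads' length; the fingertips stand 19 mm ahead of it and the grasp point (between the pads) is the TCP (tips_ahead is the z of the fingertips in the tool frame, in m); z points along the fingers, y is the direction in which the jaws open and shut (so a half turn about z gives the same grasp; the last joint's range is limited). The gripper opens to 87 mm and grips with 3 to 60 N. Pads are 19 mm wide; open, the fingers measure 117 mm over their backs; the gripper's body (75 mm by 190 mm) begins 51 mm behind the grasp point.
Start: joints at [-1.29, 0.527, 1.433, -0, 1.181, -0.178], TCP at [0.277, -0.56, 0.242] pointing down, gripper open.
Joint ranges: [-3.08, 3.08], [-0.75, 2.2], [0.22, 2.44], [-1.43, 4.57], [0, 2.65], [-2.85, 2.85]. Speed limits (rad/s): [2.79, 2.79, 3.14, 3.14, 3.14, 3.14].

## Interface

Orientations are given as a rotation vector (axis times angle).
In Python, from plant import get_obs, capture, close_job, tips_ahead gives the robot as it stands.
- The arm moves only by the tool send_rows, never from a script. Its argument "steps" is a list of rows, each an object with "delta_pos": the shift along the tool's x, y, z in m, a list of three; "delta_rot": the turn, a rotation vector about the tool's x, y, z in rad, a list of three. In form: [{"delta_pos": [dx, dy, dz], "delta_rot": [wx, wy, wz]}, ...]. A call has 1 to 20 rows; each row shifts and turns the pose as measured when the row begins, along the tool's axes as they then stand; what a row does not reach is not made up. A row lasts 1/8 s, in which the tool goes at most 62.5 mm and 10.7 degrees, less where a joint would pass 70% of its speed; a pose out of reach is approached as far as the arm can. A call with a gripper value outside its range is refused whole. "grip" is the closure, from 0 (fully open) to 1 (shut), set as the call begins (left out, the last holds). The fingers move at their own pace and stop on an object; the grip force is fixed at half the most. Time passes only in rows, so rows that do not move let the fingers close. It gives the time, the measured TCP pose, the force and the opening at its end, in the units of the state.
- get_obs(): the state, without advancing time (a new reading comes with each control period).
- capture(name): name is "scene" or "top" or "wrist"; returns a dict with "img" (480x640x3 uint8, red, green, blue), "fx", "fy", "cx", "cy" (pixels), "world_from_camera" (4x4, takes a point from camera to world coordinates). Camera axes: x right, y up, looking along -z (the intrinsics and any distortion apply to the point x, -y, -z); pixel columns grow to the right and rows downward; lengths in m; the calibration is good to about 2 mm. A picture is of the moment at which its call begins. There is no depth.
- close_job(): hands the job in, once; it reports no verdict.
The state is a dict: "time": time; "joint_positions": joint angles; "joint_velocities": joint speeds; "joint_torque": joint torques, N m; "tcp_pos": TCP position; "eef_rot": TCP orientation; "ft_force": force on the tool from outside, world axes, zero at the start; "torque": the same for the moment, N m; "gripper_width": finger opening in m.
Only numpy, scipy, OpenCV 4.12 (cv2) and the standard library are available. Lean on these libraries where they do the work, as an engineer would, in place of code of your own. Each camera call takes 0.05 s, during which the arm holds its last target.

## Working session

There is one attempt and no reset: what is moved stays moved. The work goes in short steps, Python scripts to look and compute and a tool call to move; the robot and the scene stay as the last step left them, time stands still between calls to the robot, and variables do not carry over. Pictures are saved under pics/ and viewed, and the job is handed in when it is done.

Besides the shell and the picture viewer there is one more tool, called after ">>>" as name(argument=value, ...), one argument or row to a line, values as JSON. send_rows: Moves the arm, as the interface text tells. Its arguments: {"type":"object","properties":{"steps":{"type":"array"},"grip":{"type":"number"}},"required":["steps"]}

```bash
ls; mkdir -p pics; python3 - <<'E'
from plant import *
import cv2,numpy as np
o=get_obs();print(o); print(tips_ahead)
for n in ["scene","top","wrist"]:
    c=capture(n);cv2.imwrite(f"pics/{n}0.png",c["img"][:,:,::-1]);print(n,[ (k,v) for k,v in c.items() if k!="img"])
E
```

```text
pics
{'time': 0.0, 'joint_positions': array([-1.29049259e+00,  5.28471932e-01,  1.43389904e+00,  6.63720741e-06,
        1.18139177e+00, -1.78496761e-01]), 'joint_velocities': array([ 0.00032608,  0.00075606,  0.00123666, -0.00077925,  0.00149029,
        0.00128996]), 'joint_torque': array([-4.25033213e-04, -4.40045929e+01, -1.76591992e+01,  6.34354027e-02,
        5.81469701e-02, -1.42283420e-04]), 'tcp_pos': array([ 0.27663145, -0.55967664,  0.24056909]), 'eef_rot': array([-3.05718228e+00, -7.13881067e-01,  1.63702349e-04]), 'ft_force': array([ 0.43620109, -0.10616521, -0.71960091]), 'torque': array([ 0.00098619, -0.0202542 , -0.00427495]), 'gripper_width': 0.08736291906262247}
0.019
scene [('fx', 518.421928361225), ('fy', 518.421928361225), ('cx', 311.3184410753592), ('cy', 229.28429674075795), ('world_from_camera', array([[ 0.33243446, -0.80553043,  0.49051815,  1.1263562 ],
       [ 0.94302998,  0.27647016, -0.18509109, -0.2347108 ],
       [ 0.01348287,  0.52410398,  0.85154755,  1.06966053],
       [ 0.        ,  0.        ,  0.        ,  1.        ]]))]
top [('fx', 567.0459967627911), ('fy', 567.0459967627911), ('cx', 316.4791923144523), ('cy', 240.711851749978), ('world_from_camera', array([[ 0.01922334,  0.981591  , -0.19002519,  0.39622862],
       [-0.99955886,  0.02317176,  0.01857825, -0.02245541],
       [ 0.02263946,  0.18958422,  0.98160342,  1.15603295],
       [ 0.        ,  0.        ,  0.        ,  1.        ]]))]
wrist [('fx', 398.8773046475749), ('fy', 398.8773046475749), ('cx', 318.36215572500635), ('cy', 234.6196825573638), ('world_from_camera', array([[ 0.44141851,  0.85679323,  0.26656155,  0.35216338],
       [-0.89729961,  0.42207433,  0.12925431, -0.52359513],
       [-0.00176457, -0.29624082,  0.95511165,  0.3843459 ],
       [ 0.        ,  0.        ,  0.        ,  1.        ]]))]
```

View pics/scene0.png

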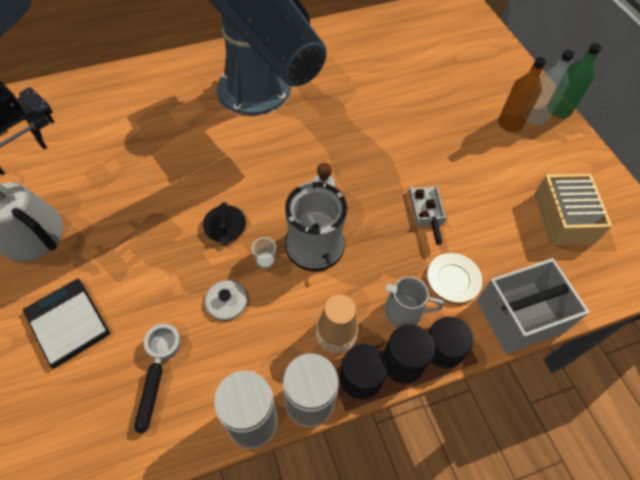

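View pics/top0.png

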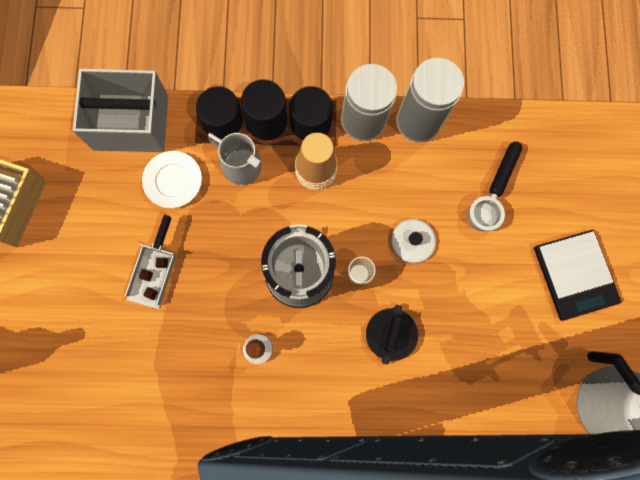

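View pics/wrist0.png

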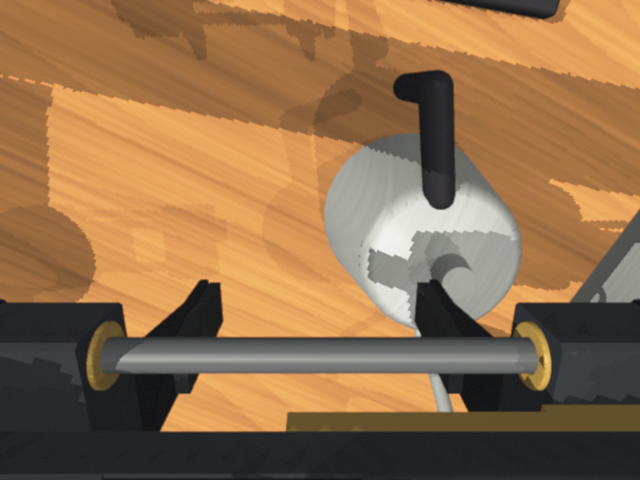

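The top view shows the tray (~150,275) with its handle pointing away to (165,225), grinder at (298,262), lid at (392,333), tamper (256,348) and shot glass (361,270) near the grinder. I'll zoom in on these next.

```bash
cat > h.py <<'E'
from plant import *
import cv2,numpy as np
from scipy.spatial.transform import Rotation as R
def ray(c,u,v,z):
    W=c["world_from_camera"]; d=W[:3,:3]@np.array([(u-c["cx"])/c["fx"],-(v-c["cy"])/c["fy"],-1.])
    o=W[:3,3]; return o+d*(z-o[2])/d[2]
def proj(c,p):
    W=c["world_from_camera"]; q=W[:3,:3].T@(np.asarray(p)-W[:3,3])
    return np.array([c["cx"]+c["fx"]*q[0]/-q[2], c["cy"]-c["fy"]*q[1]/-q[2]])
def save(c,name,box=None,s=1):
    im=c["img"][:,:,::-1]
    if box: im=im[box[1]:box[3],box[0]:box[2]]
    im=cv2.resize(im,None,fx=s,fy=s,interpolation=cv2.INTER_CUBIC); cv2.imwrite("pics/"+name,im)
def pose():
    o=get_obs(); return o["tcp_pos"],R.from_rotvec(o["eef_rot"]),o
E
python3 - <<'E'
from h import *
c=capture("top")
a=lambda b,s:cv2.resize(c["img"][b[1]:b[3],b[0]:b[2],::-1],None,fx=s,fy=s,interpolation=cv2.INTER_CUBIC)
save(c,"t1.png",(110,200,210,320),5)
save(c,"t2.png",(240,210,440,370),4)
d=capture("scene")
save(d,"s1.png",(190,150,460,280),2.9)
np.savez("c0.npz",top=c["img"],scene=d["img"])
E
```

```text
(no output)
```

View pics/t1.png

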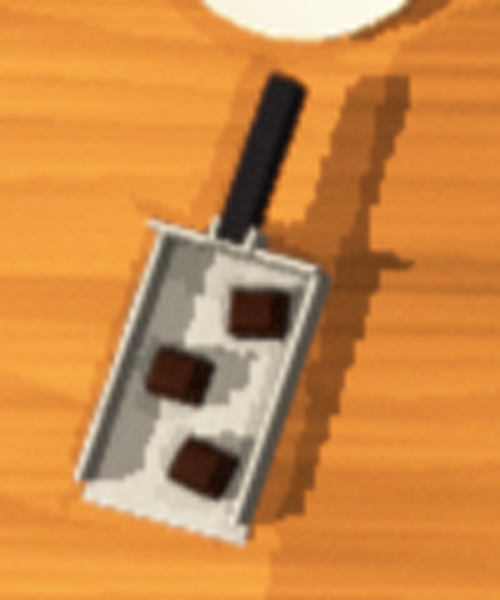

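View pics/t2.png

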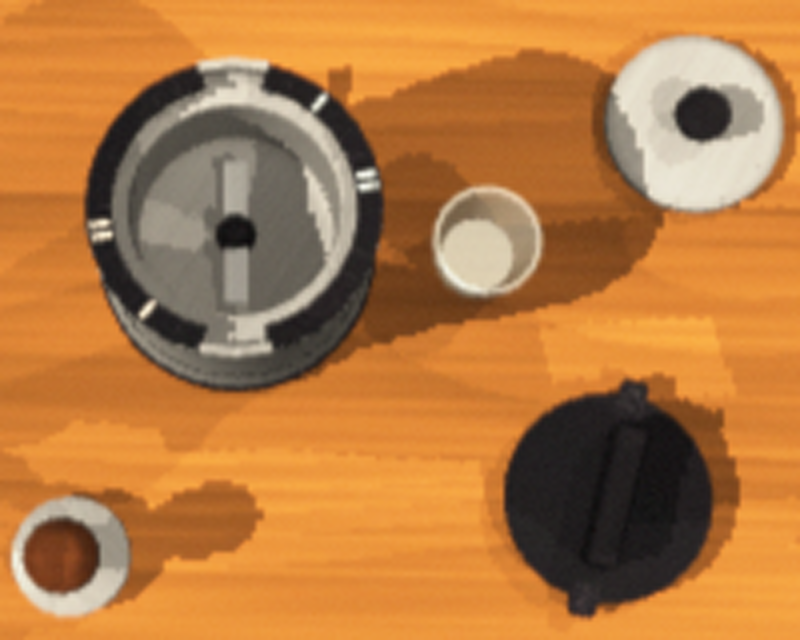

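View pics/s1.png

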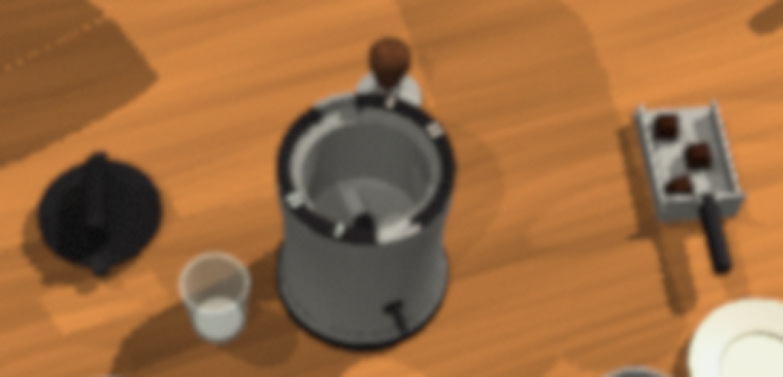

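```bash
python3 - <<'E'
from h import *
np.set_printoptions(precision=4,suppress=True)
c=capture("top");d=capture("scene")
T=lambda x,y:(110+x/5-.4,200+y/5-.4); G=lambda x,y:(240+x/4-.375,210+y/4-.375); S=lambda x,y:(190+x/2.9-.3,150+y/2.9-.3)
p=lambda n,cc,uv,z:print(n,ray(cc,*uv,z))
p("handle end",c,T(289,80),.041);p("handle root",c,T(240,235),.041)
for n,q in dict(fl=(85,490),fr=(243,538)).items(): p(n,c,T(*q),.003)
for n,q in dict(rl=(152,226),rr=(325,270)).items(): p(n,c,T(*q),.032)
for n,q in dict(c1=(258,312),c2=(180,375),c3=(204,467)).items(): p(n,c,T(*q),.021)
r=[ray(c,*G(*q),.163) for q in ((320,102),(148,308),(367,180),(101,230))]
print("ribs",r,"ctr",np.mean(r,0)); 
for a,b in ((0,1),(2,3)): v=r[a]-r[b];print(np.degrees(np.arctan2(v[1],v[0])),np.linalg.norm(v))
r2=[ray(d,*S(*q),.163) for q in ((435,130),(340,230),(392,102),(295,200))]
print("scene ribs",r2,np.mean(r2,0))
for a,b in ((0,1),(2,3)): v=r2[a]-r2[b];print(np.degrees(np.arctan2(v[1],v[0])),np.linalg.norm(v))
l=[ray(c,*G(*q),.016) for q in ((635,392),(583,604))];v=l[0]-l[1];print("lid",l,np.mean(l,0),np.degrees(np.arctan2(v[1],v[0])),np.linalg.norm(v))
b=[ray(c,*G(*q),.05) for q in ((628,430),(603,562))];v=b[0]-b[1];print("bar",np.mean(b,0),np.degrees(np.arctan2(v[1],v[0])),np.linalg.norm(v))
l=[ray(d,*S(*q),.016) for q in ((97,157),(100,270))];v=l[0]-l[1];print("lid scene",np.mean(l,0),np.degrees(np.arctan2(v[1],v[0])),np.linalg.norm(v))
b=[ray(d,*S(*q),.05) for q in ((97,162),(92,227))];v=b[0]-b[1];print("bar scene",np.mean(b,0),np.degrees(np.arctan2(v[1],v[0])))
p("handle end s",d,S(721,268),.041);p("handle root s",d,S(708,200),.041)
p("tamper",c,(256,348),.08);p("glass",c,(361,270),.06);p("cups",c,(317,148),.136);p("pitcher",c,(238,155),.105);p("saucer",c,(172,179),.012)
E
```

```text
handle end [0.6564 0.2568 0.041 ]
handle root [0.5927 0.2718 0.041 ]
fl [0.4936 0.3364 0.003 ]
fr [0.4756 0.2717 0.003 ]
rl [0.5971 0.3095 0.032 ]
rr [0.5809 0.2394 0.032 ]
c1 [0.565  0.2676 0.021 ]
c2 [0.5388 0.2969 0.021 ]
c3 [0.5022 0.2846 0.021 ]
ribs [array([ 0.5988, -0.0467,  0.163 ]), array([0.5048, 0.0271, 0.163 ]), array([ 0.5639, -0.0682,  0.163 ]), array([0.5389, 0.0489, 0.163 ])] ctr [ 0.5516 -0.0097  0.163 ]
-38.13080310555413 0.11943495595804059
-77.91947975527056 0.1197419491824578
scene ribs [array([0.5413, 0.049 , 0.163 ]), array([ 0.6005, -0.0459,  0.163 ]), array([0.507 , 0.0278, 0.163 ]), array([ 0.5662, -0.0681,  0.163 ])] [ 0.5538 -0.0093  0.163 ]
121.9573493910284 0.11190242388777774
121.70975707968726 0.11275069075504299
lid [array([ 0.4839, -0.2112,  0.016 ]), array([ 0.3792, -0.1846,  0.016 ])] [ 0.4316 -0.1979  0.016 ] -14.25041717895832 0.10803614885657252
bar [ 0.4312 -0.1957  0.05  ] -11.212050028690767 0.06443499294772778
lid scene [ 0.4341 -0.1986  0.016 ] 166.90907360435526 0.11110171188533081
bar scene [ 0.4386 -0.1984  0.05  ] 162.0375793860856
handle end s [0.6616 0.2541 0.041 ]
handle root s [0.6002 0.2732 0.041 ]
tamper [0.3986 0.0658 0.08  ]
glass [ 0.5522 -0.1313  0.06  ]
cups [ 0.7724 -0.0393  0.136 ]
pitcher [0.7653 0.113  0.105 ]
saucer [0.7417 0.2599 0.012 ]
```

Grinder centre is ≈(0.5525,-0.0095) with notch yaw ≈2°. The tray grip is ≈(0.630,0.263) with x heading 164.3°, and the lid is ≈(0.432,-0.198). I'll move to above the tray handle first.

>>> send_rows(
  steps=[
    {"delta_pos": [0.0425,-0.0363,-0.002],"delta_rot": [0,0,0]},
    {"delta_pos": [0.0425,-0.0363,-0.002],"delta_rot": [0,0,0]},
    {"delta_pos": [0.0425,-0.0363,-0.002],"delta_rot": [0,0,0]},
    {"delta_pos": [0.0425,-0.0363,-0.002],"delta_rot": [0,0,0]},
    {"delta_pos": [0.0425,-0.0363,-0.002],"delta_rot": [0,0,0]},
    {"delta_pos": [0.0425,-0.0363,-0.002],"delta_rot": [0,0,0]},
    {"delta_pos": [0.0425,-0.0363,-0.002],"delta_rot": [0,0,0]},
    {"delta_pos": [0.0425,-0.0363,-0.002],"delta_rot": [0,0,0]},
    {"delta_pos": [0.0425,-0.0363,-0.002],"delta_rot": [0,0,0]},
    {"delta_pos": [0.0425,-0.0363,-0.002],"delta_rot": [0,0,0]},
    {"delta_pos": [0.0425,-0.0363,-0.002],"delta_rot": [0,0,0]},
    {"delta_pos": [0.0425,-0.0363,-0.002],"delta_rot": [0,0,0]},
    {"delta_pos": [0.0425,-0.0363,-0.002],"delta_rot": [0,0,0]},
    {"delta_pos": [0.0425,-0.0363,-0.002],"delta_rot": [0,0,0]},
    {"delta_pos": [0.0425,-0.0363,-0.002],"delta_rot": [0,0,0]},
    {"delta_pos": [0.0425,-0.0363,-0.002],"delta_rot": [0,0,0]},
  ],
  grip=0,
)

```text
time: 2.35
tcp_pos: [0.6439, 0.2801, 0.2743]
eef_rot: [3.053, 0.698, 0.013]
ft_force: [0.9, 0.0, 0.2]
gripper_width: 0.087
```

>>> send_rows(
  steps=[
    {"delta_pos": [0,0,0],"delta_rot": [0,0,-0.172]},
    {"delta_pos": [0,0,0],"delta_rot": [0,0,-0.172]},
    {"delta_pos": [0,0,0],"delta_rot": [0,0,-0.172]},
    {"delta_pos": [0,0,0],"delta_rot": [0,0,-0.172]},
    {"delta_pos": [0,0,0],"delta_rot": [0,0,-0.172]},
    {"delta_pos": [0,0,0],"delta_rot": [0,0,-0.172]},
    {"delta_pos": [0,0,0],"delta_rot": [0,0,-0.172]},
    {"delta_pos": [0,0,0],"delta_rot": [0,0,-0.172]},
    {"delta_pos": [0,0,0],"delta_rot": [0,0,-0.172]},
    {"delta_pos": [0,0,0],"delta_rot": [0,0,-0.172]},
    {"delta_pos": [0,0,0],"delta_rot": [0,0,-0.172]},
    {"delta_pos": [0,0,0],"delta_rot": [0,0,-0.172]},
    {"delta_pos": [0,0,0],"delta_rot": [0,0,-0.172]},
    {"delta_pos": [0,0,0],"delta_rot": [0,0,-0.172]},
  ],
)

```text
time: 4.1
tcp_pos: [0.6431, 0.2863, 0.2705]
eef_rot: [0.305, 3.119, -0.011]
ft_force: [-0.9, 0.1, -0.2]
gripper_width: 0.0873
```

```bash
python3 - <<'E'
from h import *
p,r,o=pose();print(p,o["time"],o["joint_positions"]);print(r.as_matrix())
a=np.radians(164.3);x=np.array([np.cos(a),np.sin(a),0]);z=np.array([0,0,-1.]);M=np.c_[x,np.cross(z,x),z]
print(r.apply([.630-p[0],.2635-p[1],.033-p[2]],inverse=True),(r.inv()*R.from_matrix(M)).as_rotvec())
c=capture("wrist");save(c,"w1.png")
t=capture("top");save(t,"t3.png",(90,160,290,320),4)
E
```

```text
[0.64311437 0.28632667 0.2705301 ] 4.1 [ 0.26438099  0.61207749  1.18332814 -0.00958983  1.34167641 -1.10908664]
[[-0.98098651  0.19395663  0.0068039 ]
 [ 0.19390289  0.98098945 -0.00783331]
 [-0.00819388 -0.00636507 -0.99994617]]
[ 0.01038516 -0.02342445  0.23760689] [-0.00603886  0.00844071  0.07884428]
```

View pics/w1.png

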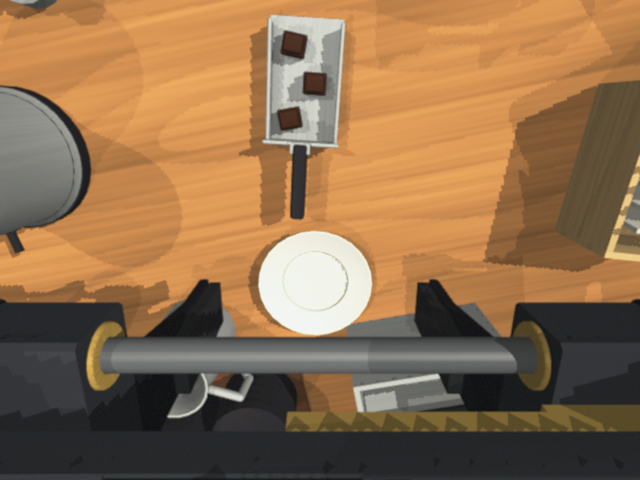

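```bash
python3 - <<'E'
from h import *
c=capture("wrist");save(c,"w2.png",(240,0,400,240),2.5)
for uv,z in (((297,217),.041),((299,147),.041),((307,16),.003)):print(ray(c,*uv,z))
E
```

```text
[0.65869166 0.26096075 0.041     ]
[0.5942079  0.27721184 0.041     ]
[0.4834152  0.30722434 0.003     ]
```

View pics/w2.png

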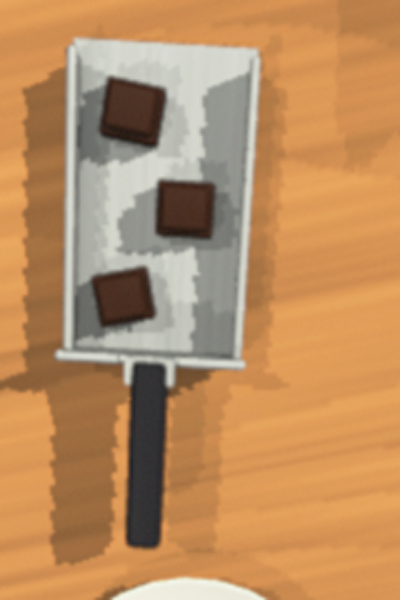

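>>> send_rows(
  steps=[
    {"delta_pos": [0.005,-0.011,0.01],"delta_rot": [-0.006,0.008,0.072]},
    {"delta_pos": [0.005,-0.011,0.03],"delta_rot": [0,0,0]},
    {"delta_pos": [0,0,0.04],"delta_rot": [0,0,0]},
    {"delta_pos": [0,0,0.04],"delta_rot": [0,0,0]},
    {"delta_pos": [0,0,0.03],"delta_rot": [0,0,0]},
    {"delta_pos": [0,0,0],"delta_rot": [0,0,0]},
  ],
)

```text
time: 5.0
tcp_pos: [0.6298, 0.2673, 0.1184]
eef_rot: [0.465, 3.102, 0.004]
ft_force: [0.4, -0.2, 0.2]
gripper_width: 0.0869
```

```bash
cat >> h.py <<'E'
def need(pos,yawdeg,tilt=0.):
    """tool-frame move to pos with tool x at yaw; tilt = nose-down about tool y"""
    p,r,o=pose();a=np.radians(yawdeg);x=np.array([np.cos(a),np.sin(a),0]);z=np.array([0,0,-1.])
    M=R.from_matrix(np.c_[x,np.cross(z,x),z])*R.from_rotvec([0,tilt,0])
    np.set_printoptions(precision=4,suppress=True)
    print("t",o["time"],"tcp",p,"w",o["gripper_width"],"F",o["ft_force"],"j",o["joint_positions"])
    print("dpos",r.apply(np.array(pos)-p,inverse=True),"drot",(r.inv()*M).as_rotvec())
E
python3 - <<'E'
from h import *
need([.629,.2665,.033],164.7)
E
```

```text
t 5.0 tcp [0.6298 0.2673 0.1184] w 0.08687626443030863 F [ 0.4222 -0.1791  0.1938] j [ 0.2383  0.7452  1.3736  0.0004  1.0175 -1.0352]
dpos [ 0.0009 -0.0013  0.0854] drot [ 0.0029  0.0044 -0.0305]
```

>>> send_rows(
  steps=[
    {"delta_pos": [0.001,-0.001,0.03],"delta_rot": [0.003,0.004,-0.03]},
    {"delta_pos": [0,0,0.03],"delta_rot": [0,0,0]},
    {"delta_pos": [0,0,0.02],"delta_rot": [0,0,0]},
    {"delta_pos": [0,0,0.004],"delta_rot": [0,0,0]},
    {"delta_pos": [0,0,0],"delta_rot": [0,0,0]},
  ],
)

```text
time: 5.62
tcp_pos: [0.6352, 0.2685, 0.04]
eef_rot: [0.425, 3.099, 0.008]
ft_force: [0.4, -0.5, -0.1]
gripper_width: 0.0869
```

```bash
python3 - <<'E'
from h import *
need([.629,.2665,.033],164.7)
c=capture("wrist");save(c,"w3.png")
E
```

```text
t 5.625 tcp [0.6352 0.2685 0.04  ] w 0.08690749105585092 F [ 0.4487 -0.4991 -0.0525] j [ 0.2384  0.8531  1.3954 -0.0002  0.8788 -1.0596]
dpos [ 0.0055 -0.0037  0.0069] drot [ 0.0068  0.0126 -0.0056]
```

View pics/w3.png

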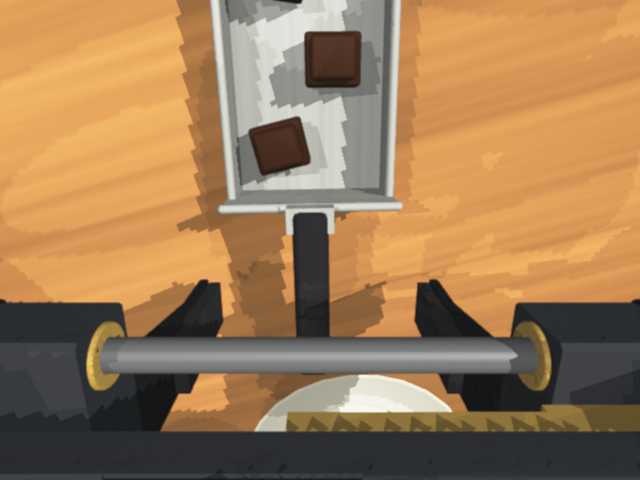

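>>> send_rows(
  steps=[
    {"delta_pos": [0.005,-0.004,0.004],"delta_rot": [0.007,0.013,-0.006]},
    {"delta_pos": [0.002,-0.001,0.003],"delta_rot": [0,0,0]},
    {"delta_pos": [0,0,0],"delta_rot": [0,0,0]},
  ],
)

```text
time: 6.05
tcp_pos: [0.6279, 0.2658, 0.0351]
eef_rot: [0.417, 3.112, 0.001]
ft_force: [0.6, -0.6, -0.3]
gripper_width: 0.0869
```

>>> send_rows(
  steps=[
    {"delta_pos": [0,0,0],"delta_rot": [0,0,0]},
    {"delta_pos": [0,0,0],"delta_rot": [0,0,0]},
    {"delta_pos": [0,0,0],"delta_rot": [0,0,0]},
    {"delta_pos": [0,0,0],"delta_rot": [0,0,0]},
    {"delta_pos": [0,0,0],"delta_rot": [0,0,0]},
    {"delta_pos": [0,0,0],"delta_rot": [0,0,0]},
  ],
  grip=1,
)

```text
time: 6.8
tcp_pos: [0.6282, 0.2659, 0.0354]
eef_rot: [0.417, 3.111, 0.002]
ft_force: [-0.6, 0.3, 0.8]
gripper_width: 0.0349
```

```bash
python3 - <<'E'
from h import *
need([.629,.2665,.033],164.7)
c=capture("wrist");save(c,"w4.png")
E
```

```text
t 6.8 tcp [0.6282 0.2659 0.0354] w 0.03487640201322093 F [-0.554   0.3251  0.7571] j [ 0.2369  0.8553  1.4088  0.0001  0.8742 -1.0676]
dpos [-0.0006  0.0008  0.0024] drot [0.0016 0.0029 0.0007]
```

View pics/w4.png

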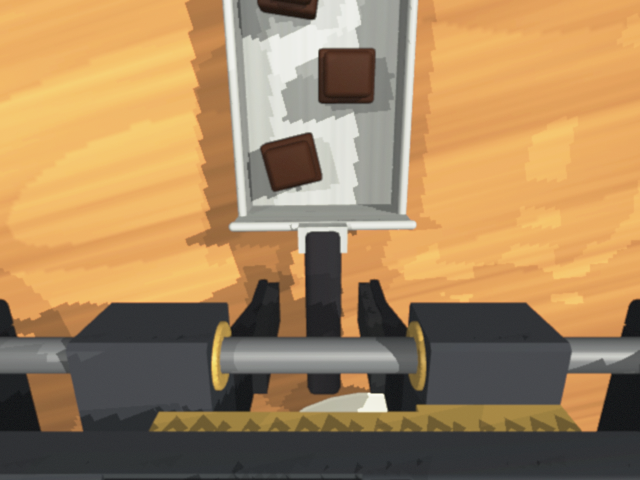

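Handle is centred (px 323 vs the jaws' 319) and the jaws are still closing at 35 mm. I'll let them finish, then lift.

>>> send_rows(
  steps=[
    {"delta_pos": [0,0,0.001],"delta_rot": [0,0,0]},
    {"delta_pos": [0,0,0.001],"delta_rot": [0,0,0]},
    {"delta_pos": [0,0,0],"delta_rot": [0,0,0]},
    {"delta_pos": [0,0,0],"delta_rot": [0,0,0]},
    {"delta_pos": [0,0,0],"delta_rot": [0,0,0]},
    {"delta_pos": [0,0,0],"delta_rot": [0,0,0]},
  ],
)

```text
time: 7.6
tcp_pos: [0.6284, 0.2661, 0.0337]
eef_rot: [0.417, 3.11, 0.003]
ft_force: [0.5, -0.9, 1.3]
gripper_width: 0.0135
```

```bash
python3 - <<'E'
from h import *
need([.629,.2665,.033],164.7)
E
```

```text
t 7.6 tcp [0.6284 0.2661 0.0337] w 0.013456504745790613 F [ 0.535  -0.8997  1.3104] j [ 0.237   0.8577  1.409   0.0003  0.8711 -1.0674]
dpos [-0.0005  0.0006  0.0007] drot [0.002  0.0031 0.0005]
```

>>> send_rows(
  steps=[
    {"delta_pos": [0,0,-0.01],"delta_rot": [0,0,0]},
    {"delta_pos": [0,0,-0.02],"delta_rot": [0,0,0]},
    {"delta_pos": [0,0,-0.03],"delta_rot": [0,0,0]},
    {"delta_pos": [0,0,-0.03],"delta_rot": [0,0,0]},
    {"delta_pos": [0,0,-0.03],"delta_rot": [0,0,0]},
    {"delta_pos": [0,0,-0.03],"delta_rot": [0,0,0]},
    {"delta_pos": [0,0,-0.03],"delta_rot": [0,0,0]},
    {"delta_pos": [0,0,-0.02],"delta_rot": [0,0,0]},
    {"delta_pos": [0,0,-0.005],"delta_rot": [0,0,0]},
  ],
)

```text
time: 8.72
tcp_pos: [0.6271, 0.2654, 0.2535]
eef_rot: [0.415, 3.105, 0.004]
ft_force: [0.1, -0.1, -1.5]
gripper_width: 0.0138
```

```bash
python3 - <<'E'
from h import *
need([.7126,-.0533,.24],164.7)
c=capture("wrist");save(c,"w5.png")
E
```

```text
t 8.725 tcp [0.6271 0.2654 0.2535] w 0.013786009084258637 F [ 0.0989 -0.0845 -1.5202] j [ 0.237   0.5905  1.2742 -0.0011  1.2677 -1.0677]
dpos [-0.1661 -0.2851  0.014 ] drot [0.0035 0.0086 0.0013]
```

View pics/w5.png

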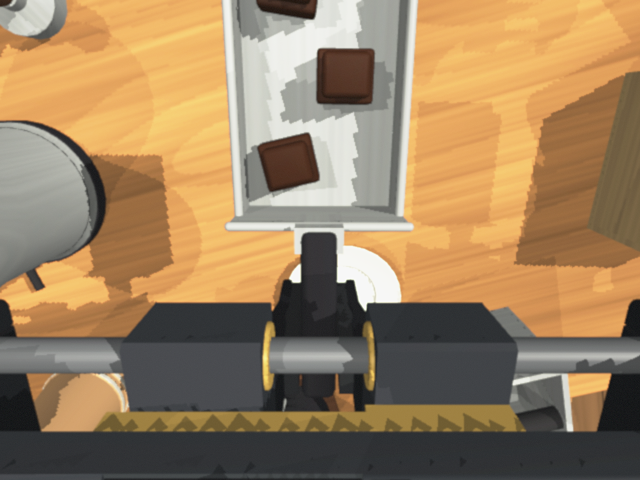

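>>> send_rows(
  steps=[
    {"delta_pos": [-0.006,-0.01,0],"delta_rot": [0,0,0]},
    {"delta_pos": [-0.012,-0.02,0],"delta_rot": [0,0,0]},
    {"delta_pos": [-0.016,-0.028,0],"delta_rot": [0,0,0]},
    {"delta_pos": [-0.016,-0.028,0],"delta_rot": [0,0,0]},
    {"delta_pos": [-0.016,-0.028,0],"delta_rot": [0,0,0]},
    {"delta_pos": [-0.016,-0.028,0],"delta_rot": [0,0,0]},
    {"delta_pos": [-0.016,-0.028,0],"delta_rot": [0,0,0]},
    {"delta_pos": [-0.016,-0.028,0],"delta_rot": [0,0,0]},
    {"delta_pos": [-0.016,-0.028,0],"delta_rot": [0,0,0]},
    {"delta_pos": [-0.016,-0.028,0],"delta_rot": [0,0,0]},
    {"delta_pos": [-0.01,-0.015,0],"delta_rot": [0,0,0]},
    {"delta_pos": [-0.004,-0.008,0],"delta_rot": [0,0,0]},
    {"delta_pos": [0,0,0],"delta_rot": [0,0,0]},
  ],
)

```text
time: 10.4
tcp_pos: [0.705, -0.0736, 0.2385]
eef_rot: [-0.43, -3.096, 0.007]
ft_force: [0.7, -0.0, -3.1]
gripper_width: 0.0138
```

```bash
python3 - <<'E'
from h import *
need([.7126,-.0533,.214],164.7)
c=capture("wrist");save(c,"w6.png");c=capture("scene");save(c,"s6.png",(200,80,500,300),2.6)
E
```

```text
t 10.4 tcp [ 0.705  -0.0736  0.2385] w 0.013775400990825897 F [ 0.7008 -0.0283 -3.131 ] j [-0.2586  0.6553  1.1884 -0.0067  1.3133 -1.5513]
dpos [-0.0021  0.0218  0.0244] drot [-0.0067 -0.0153 -0.0093]
```

View pics/w6.png

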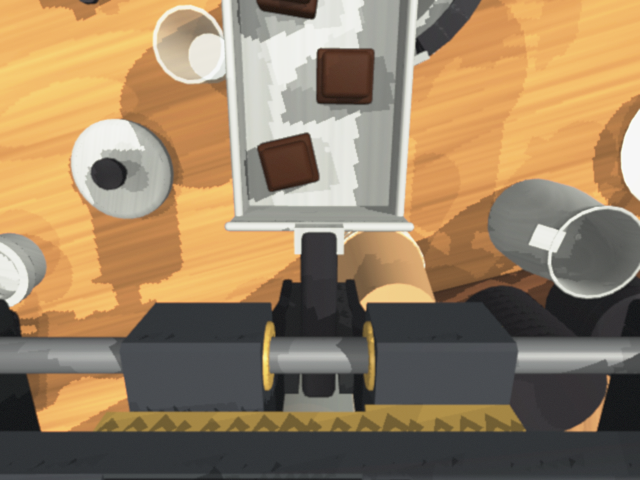

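View pics/s6.png

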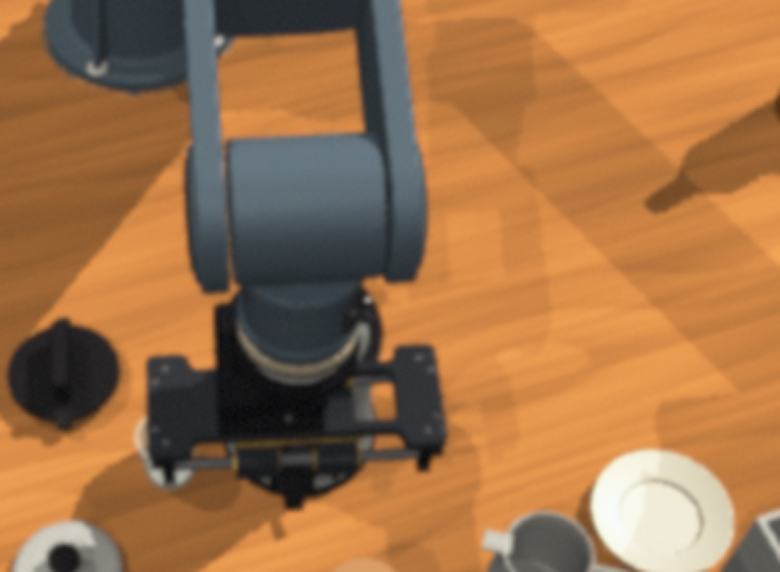

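>>> send_rows(
  steps=[
    {"delta_pos": [-0.001,0.01,0.01],"delta_rot": [-0.006,-0.015,-0.009]},
    {"delta_pos": [-0.001,0.01,0.008],"delta_rot": [0,0,0]},
    {"delta_pos": [0,0,0],"delta_rot": [0,0,0]},
    {"delta_pos": [0,0,0],"delta_rot": [0,0,0]},
  ],
)

```text
time: 11.0
tcp_pos: [0.7118, -0.0477, 0.2193]
eef_rot: [-0.407, -3.115, -0.002]
ft_force: [-1.2, -0.7, -3.0]
gripper_width: 0.0136
```

```bash
python3 - <<'E'
from h import *
need([.7126,-.0533,.216],164.7)
E
```

```text
t 11.0 tcp [ 0.7118 -0.0477  0.2193] w 0.01361714456893874 F [-1.1545 -0.6951 -2.9815] j [-0.2235  0.6733  1.2076  0.001   1.2614 -1.5345]
dpos [-0.0022 -0.0052  0.0032] drot [ 0.0009 -0.0007  0.0069]
```

>>> send_rows(
  steps=[
    {"delta_pos": [0,-0.005,0],"delta_rot": [0,0,0]},
    {"delta_pos": [0.0037,0,-0.015],"delta_rot": [0,-0.1,0]},
    {"delta_pos": [0.0037,0,-0.015],"delta_rot": [0,-0.1,0]},
    {"delta_pos": [0.0037,0,-0.015],"delta_rot": [0,-0.1,0]},
    {"delta_pos": [0,0,0],"delta_rot": [0,0,0]},
  ],
)

```text
time: 11.62
tcp_pos: [0.6949, -0.0517, 0.2642]
eef_rot: [0.371, 2.812, -0.058]
ft_force: [0.5, 0.5, -2.5]
gripper_width: 0.0139
```

```bash
cat >> h.py <<'E'
def lip():
    p,r,o=pose(); q=p+r.apply([.151,0,.029]); x=r.apply([1,0,0])
    c=np.array([.5525,-.0095,.15]);h=x[:2]/np.linalg.norm(x[:2]);d=(q-c)[:2]
    print("lip z",q[2],"along",d@h,"lateral",d@np.array([-h[1],h[0]]),"tilt",np.arcsin(-x[2]),"j",o["joint_positions"],"w",o["gripper_width"],o["time"])
E
python3 - <<'E'
from h import *
np.set_printoptions(precision=4,suppress=True)
lip()
c=capture("wrist");save(c,"w7.png")
E
```

```text
lip z 0.1908511667642655 along -0.013363503937159064 lateral 0.0038970283149890607 tilt 0.30756183384591645 j [-0.2299  0.4997  1.4568 -0.0136  0.8778 -1.5315] w 0.013896897066244637 11.625
```

View pics/w7.png

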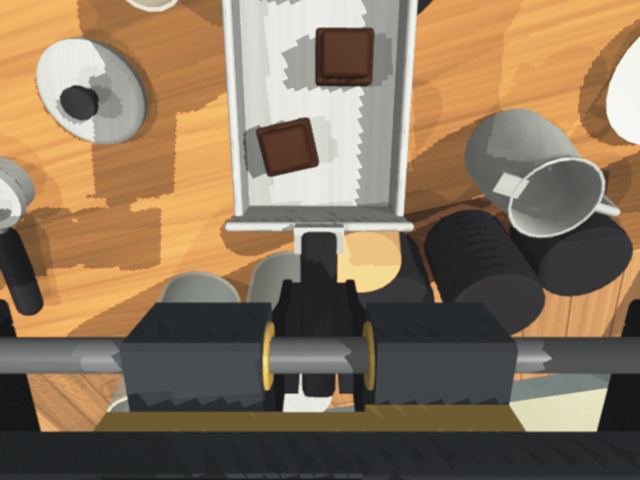

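>>> send_rows(
  steps=[
    {"delta_pos": [0.0037,0.003,-0.014],"delta_rot": [0,-0.1,0]},
    {"delta_pos": [0.0037,0,-0.014],"delta_rot": [0,-0.1,0]},
    {"delta_pos": [0.0037,0,-0.014],"delta_rot": [0,-0.1,0]},
    {"delta_pos": [0,0,0],"delta_rot": [0,0,0]},
    {"delta_pos": [0,0,0],"delta_rot": [0,0,0]},
  ],
)

```text
time: 12.3
tcp_pos: [0.6759, -0.0462, 0.2971]
eef_rot: [0.335, 2.512, -0.108]
ft_force: [1.0, -0.4, -1.7]
gripper_width: 0.0141
```

```bash
python3 - <<'E'
from h import *
np.set_printoptions(precision=4,suppress=True)
lip()
c=capture("wrist");save(c,"w8.png");c=capture("top");save(c,"t8.png")
E
```

```text
lip z 0.18677177710129678 along -0.021580257719825205 lateral 0.0032299829100783093 tilt 0.6103724688934785 j [-0.2213  0.3786  1.6951 -0.0613  0.4588 -1.4803] w 0.014078378523621706 12.3
```

View pics/w8.png

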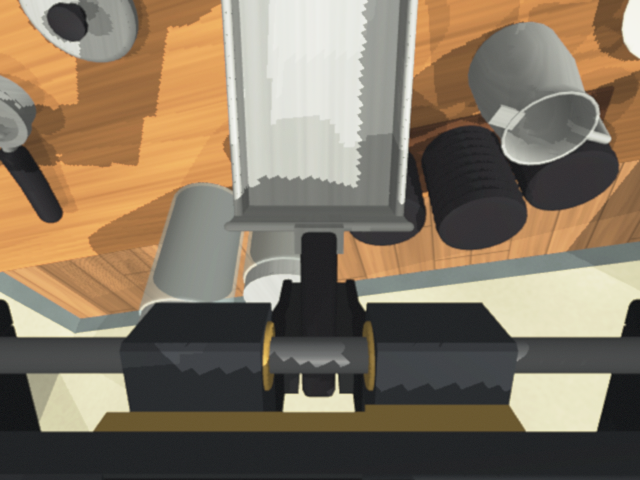

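View pics/t8.png

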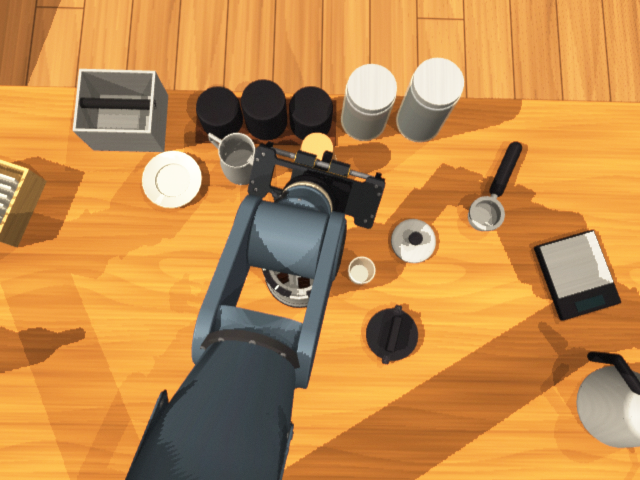

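>>> send_rows(
  steps=[
    {"delta_pos": [0.0037,0.002,-0.014],"delta_rot": [0,-0.1,0]},
    {"delta_pos": [0,0,0],"delta_rot": [0,0,0]},
    {"delta_pos": [0,0,0],"delta_rot": [0,0,0]},
    {"delta_pos": [0,0,0],"delta_rot": [0,0,0]},
  ],
)

```text
time: 12.9
tcp_pos: [0.6701, -0.0433, 0.3066]
eef_rot: [0.324, 2.412, -0.123]
ft_force: [-1.1, -0.8, -1.4]
gripper_width: 0.0136
```

```bash
python3 - <<'E'
from h import *
np.set_printoptions(precision=4,suppress=True)
lip()
c=capture("top");save(c,"t9.png",(250,220,350,320),6)
E
```

```text
lip z 0.1860734779293796 along -0.02691807229076183 lateral 0.0018543602604340502 tilt 0.7114168211903039 j [-0.2153  0.3529  1.7692 -0.1167  0.3108 -1.4214] w 0.01358834428382479 12.9
```

View pics/t9.png

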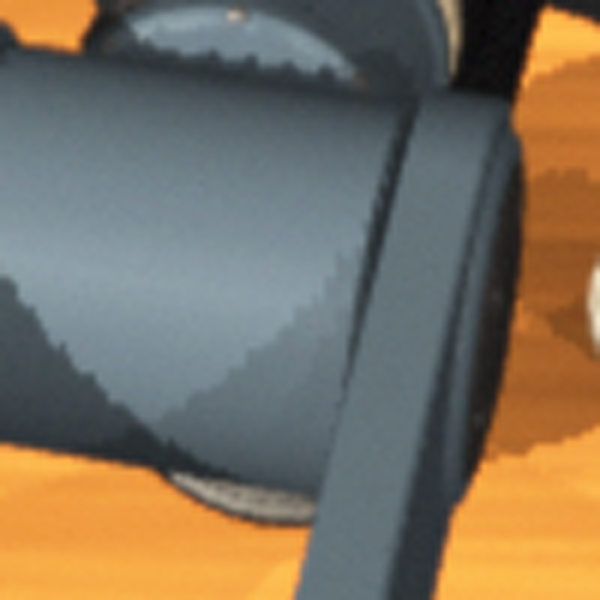

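```bash
python3 - <<'E'
import cv2
i=cv2.imread("pics/t8.png")[230:320,250:350];cv2.imwrite("pics/t8z.png",cv2.resize(i,None,fx=6,fy=6,interpolation=cv2.INTER_CUBIC))
from h import *
c=capture("scene");save(c,"s9.png",(230,120,430,290),4)
E
```

View pics/t8z.png

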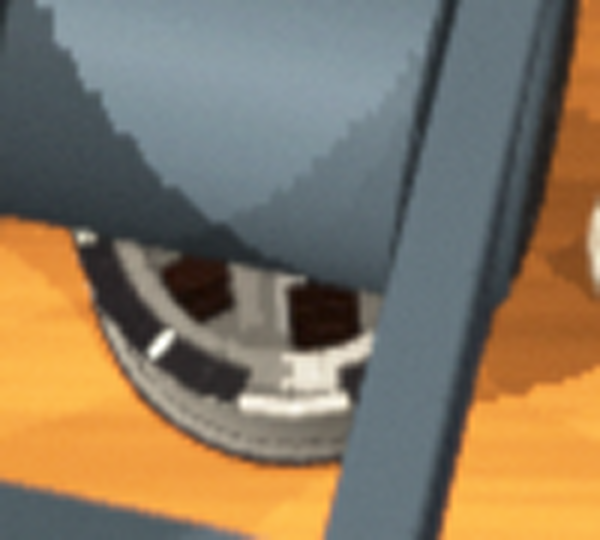

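View pics/s9.png

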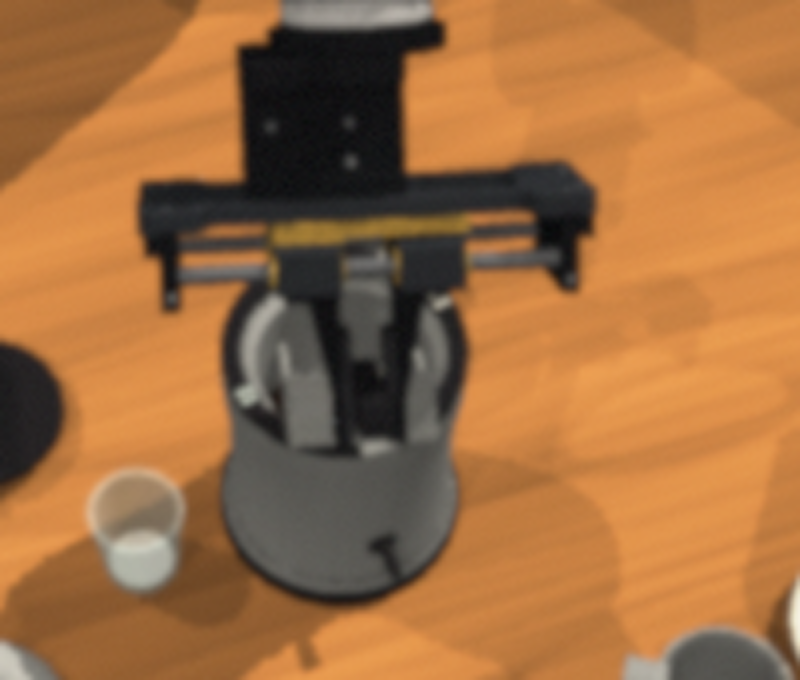

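>>> send_rows(
  steps=[
    {"delta_pos": [-0.003,0,0.01],"delta_rot": [0,0.09,0]},
    {"delta_pos": [-0.003,0,0.01],"delta_rot": [0,0.09,0]},
    {"delta_pos": [-0.003,0,0.01],"delta_rot": [0,0.09,0]},
    {"delta_pos": [-0.003,0,0.01],"delta_rot": [0,0.07,0]},
    {"delta_pos": [-0.01,0.02,-0.004],"delta_rot": [0,0,0]},
    {"delta_pos": [-0.01,0.03,-0.004],"delta_rot": [0,0,0]},
    {"delta_pos": [0,0.04,0],"delta_rot": [0,0,0]},
    {"delta_pos": [0,0.04,0],"delta_rot": [0,0,0]},
    {"delta_pos": [0,0.04,0],"delta_rot": [0,0,0]},
    {"delta_pos": [0,0.04,0],"delta_rot": [0,0,0]},
    {"delta_pos": [0,0.03,0],"delta_rot": [0,0,0]},
    {"delta_pos": [0,0,0],"delta_rot": [0,0,0]},
  ],
)

```text
time: 14.5
tcp_pos: [0.7889, 0.1802, 0.2931]
eef_rot: [0.374, 2.753, -0.068]
ft_force: [0.4, -0.7, -2.5]
gripper_width: 0.0138
```

```bash
python3 - <<'E'
from h import *
np.set_printoptions(precision=4,suppress=True)
lip();need([.629,.266,.2],164.7)
c=capture("top");save(c,"t10.png",(110,170,370,340),3)
c=capture("wrist");save(c,"w10.png")
E
```

```text
lip z 0.21199201682015625 along -0.046603934849589405 lateral -0.24586198485372585 tilt 0.36579243659705063 j [ 0.137   0.6357  1.127  -0.1633  1.0461 -1.1058] w 0.01377590646275947 14.5
t 14.5 tcp [0.7889 0.1802 0.2931] w 0.01377590646275947 F [ 0.3727 -0.6851 -2.5275] j [ 0.137   0.6357  1.127  -0.1633  1.0461 -1.1058]
dpos [0.1986 0.0401 0.0237] drot [ 0.0005  0.3658 -0.0027]
```

View pics/t10.png

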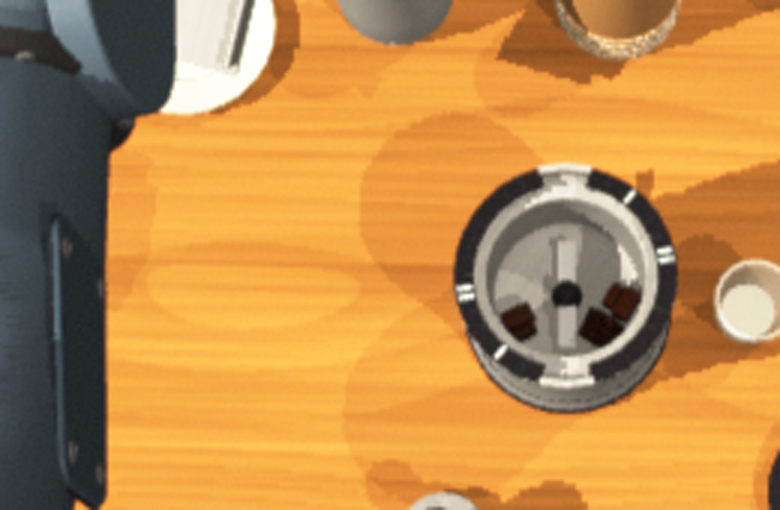

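View pics/w10.png

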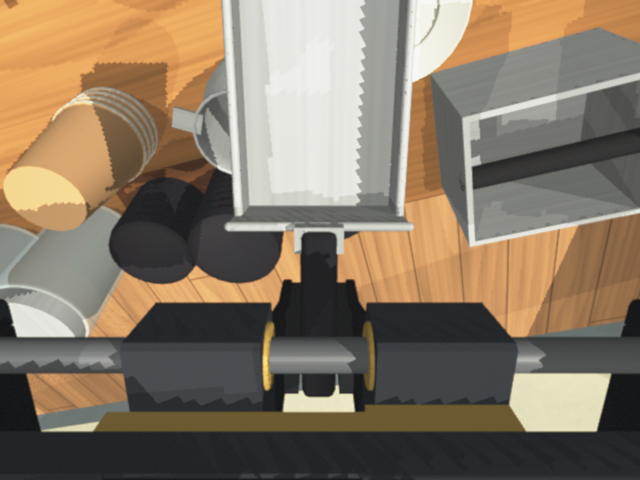

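>>> send_rows(
  steps=[
    {"delta_pos": [0,0,0],"delta_rot": [0,0.09,0]},
    {"delta_pos": [0,0,0],"delta_rot": [0,0.09,0]},
    {"delta_pos": [0,0,0],"delta_rot": [0,0.09,0]},
    {"delta_pos": [0,0,0],"delta_rot": [0,0.09,0]},
    {"delta_pos": [0.02,0.005,0],"delta_rot": [0,0,0]},
    {"delta_pos": [0.03,0.007,0.005],"delta_rot": [0,0,0]},
    {"delta_pos": [0.035,0.007,0.01],"delta_rot": [0,0,0]},
    {"delta_pos": [0.035,0.007,0.015],"delta_rot": [0,0,0]},
    {"delta_pos": [0.03,0.007,0.015],"delta_rot": [0,0,0]},
    {"delta_pos": [0.01,0.004,0.02],"delta_rot": [0,0,0]},
    {"delta_pos": [0,0,0.015],"delta_rot": [0,0,0]},
    {"delta_pos": [0,0,0],"delta_rot": [0,0,0]},
  ],
)

```text
time: 16.1
tcp_pos: [0.6453, 0.2359, 0.2124]
eef_rot: [0.461, 3.105, -0.007]
ft_force: [0.6, 1.0, -1.5]
gripper_width: 0.0139
```

```bash
python3 - <<'E'
from h import *
need([.629,.2665,.034],164.7)
E
```

```text
t 16.1 tcp [0.6453 0.2359 0.2124] w 0.013897692067730463 F [ 0.645   1.0089 -1.4713] j [ 0.1904  0.6429  1.2913 -0.0056  1.2067 -1.0835]
dpos [0.025  0.0253 0.1783] drot [-0.0043  0.0029 -0.0278]
```

>>> send_rows(
  steps=[
    {"delta_pos": [0.01,0.01,0.02],"delta_rot": [-0.004,0.003,-0.02]},
    {"delta_pos": [0.01,0.01,0.03],"delta_rot": [0,0,0]},
    {"delta_pos": [0.002,0.002,0.03],"delta_rot": [0,0,0]},
    {"delta_pos": [0,0,0.03],"delta_rot": [0,0,0]},
    {"delta_pos": [0,0,0.02],"delta_rot": [0,0,0]},
    {"delta_pos": [0,0,0],"delta_rot": [0,0,0]},
  ],
)

```text
time: 16.85
tcp_pos: [0.6426, 0.2591, 0.0848]
eef_rot: [0.439, 3.093, 0.007]
ft_force: [-0.5, 0.2, -2.8]
gripper_width: 0.0139
```

```bash
python3 - <<'E'
from h import *
need([.629,.2665,.0345],164.7)
E
```

```text
t 16.85 tcp [0.6426 0.2591 0.0848] w 0.01392347148397512 F [-0.478   0.1993 -2.7811] j [ 0.2233  0.7947  1.3745 -0.0026  0.9546 -1.0643]
dpos [0.016  0.0029 0.05  ] drot [ 0.0067  0.0167 -0.0146]
```

>>> send_rows(
  steps=[
    {"delta_pos": [0.014,0.003,0.015],"delta_rot": [0.006,0.016,-0.01]},
    {"delta_pos": [0.002,0,0.015],"delta_rot": [0,0,0]},
    {"delta_pos": [0,0,0.01],"delta_rot": [0,0,0]},
    {"delta_pos": [0,0,0.004],"delta_rot": [0,0,0]},
    {"delta_pos": [0,0,0],"delta_rot": [0,0,0]},
  ],
)

```text
time: 17.48
tcp_pos: [0.63, 0.2675, 0.0406]
eef_rot: [0.424, 3.108, 0.004]
ft_force: [0.3, -0.5, -0.7]
gripper_width: 0.0137
```

```bash
python3 - <<'E'
from h import *
need([.629,.2665,.0345],164.7)
E
```

```text
t 17.475 tcp [0.63   0.2675 0.0406] w 0.013747842356837254 F [ 0.3039 -0.488  -0.7361] j [ 0.2384  0.8494  1.4032  0.0006  0.8834 -1.0617]
dpos [ 0.0007 -0.0012  0.0061] drot [ 0.0031  0.0046 -0.0041]
```

>>> send_rows(
  steps=[
    {"delta_pos": [0,0,0.003],"delta_rot": [0.003,0.005,-0.004]},
    {"delta_pos": [0,0,0.003],"delta_rot": [0,0,0]},
    {"delta_pos": [0,0,0.001],"delta_rot": [0,0,0]},
    {"delta_pos": [0,0,0],"delta_rot": [0,0,0]},
  ],
)

```text
time: 17.98
tcp_pos: [0.631, 0.2676, 0.0343]
eef_rot: [0.418, 3.112, 0.001]
ft_force: [-0.1, 0.4, -0.8]
gripper_width: 0.0138
```

```bash
python3 - <<'E'
from h import *
need([.629,.2665,.0345],164.7)
c=capture("top");save(c,"t11.png",(90,160,290,320),4)
c=capture("wrist");save(c,"w11.png")
E
```

```text
t 17.975 tcp [0.631  0.2676 0.0343] w 0.013847721718203648 F [-0.0941  0.4217 -0.8178] j [ 0.2383  0.8604  1.3984  0.0004  0.8812 -1.0657]
dpos [ 0.0017 -0.0016 -0.0002] drot [ 0.001   0.0013 -0.    ]
```

View pics/w11.png

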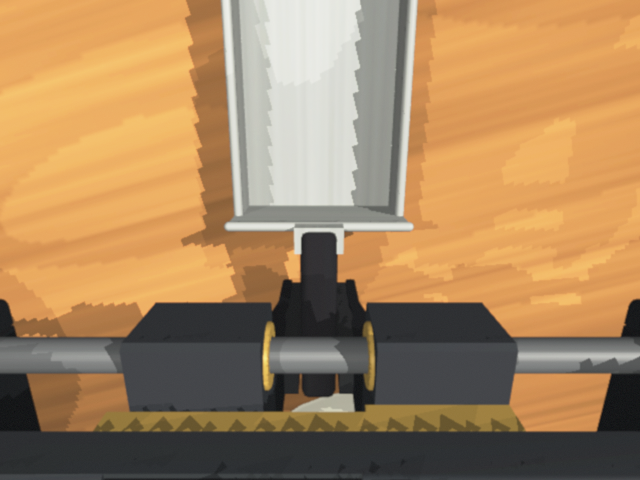

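Tray is down at its original height and level. Lower 1 mm more, then release.

>>> send_rows(
  steps=[
    {"delta_pos": [0,0,0.001],"delta_rot": [0,0,0]},
    {"delta_pos": [0,0,0.001],"delta_rot": [0,0,0]},
  ],
)

```text
time: 18.32
tcp_pos: [0.6314, 0.2675, 0.0334]
eef_rot: [0.418, 3.111, 0.002]
ft_force: [-0.9, -0.4, 4.9]
gripper_width: 0.0141
```

>>> send_rows(
  steps=[
    {"delta_pos": [0,0,0],"delta_rot": [0,0,0]},
    {"delta_pos": [0,0,0],"delta_rot": [0,0,0]},
    {"delta_pos": [0,0,0],"delta_rot": [0,0,0]},
    {"delta_pos": [0,0,0],"delta_rot": [0,0,0]},
    {"delta_pos": [0,0,0],"delta_rot": [0,0,0]},
    {"delta_pos": [0,0,0],"delta_rot": [0,0,0]},
    {"delta_pos": [0,0,0],"delta_rot": [0,0,0]},
    {"delta_pos": [0,0,0],"delta_rot": [0,0,0]},
  ],
  grip=0,
)

```text
time: 19.32
tcp_pos: [0.6317, 0.2678, 0.0334]
eef_rot: [0.418, 3.111, 0.003]
ft_force: [0.1, -0.6, -0.6]
gripper_width: 0.0835
```

>>> send_rows(
  steps=[
    {"delta_pos": [0,0,-0.02],"delta_rot": [0,0,0]},
    {"delta_pos": [0,0,-0.04],"delta_rot": [0,0,0]},
    {"delta_pos": [0,0,-0.05],"delta_rot": [0,0,0]},
    {"delta_pos": [0,0,-0.05],"delta_rot": [0,0,0]},
    {"delta_pos": [0,0,-0.05],"delta_rot": [0,0,0]},
    {"delta_pos": [0,0,0],"delta_rot": [0,0,0]},
  ],
)

```text
time: 20.08
tcp_pos: [0.6321, 0.2678, 0.2576]
eef_rot: [0.417, 3.104, 0.007]
ft_force: [-0.5, -0.4, 0.6]
gripper_width: 0.0869
```

```bash
python3 - <<'E'
from h import *
need([.432,-.198,.24],-12)
c=capture("wrist");save(c,"w12.png")
E
```

```text
t 20.075 tcp [0.6321 0.2678 0.2576] w 0.08686807146566221 F [-0.4956 -0.4205  0.6212] j [ 0.2381  0.5943  1.255   0.0005  1.282  -1.0656]
dpos [ 0.0702 -0.5022  0.0142] drot [ 0.0139 -0.0079  3.0838]
```

View pics/w12.png

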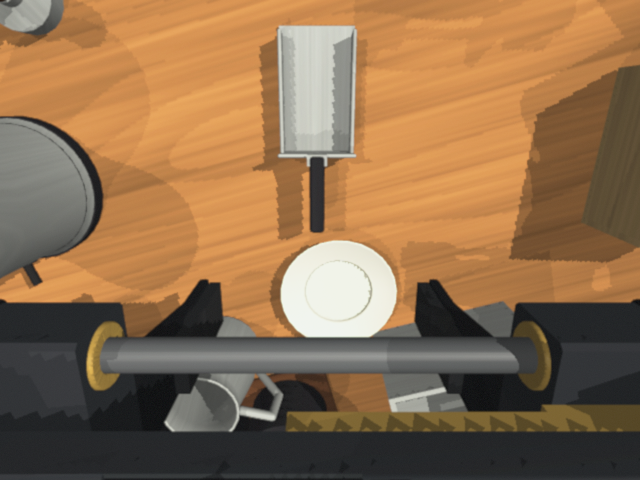

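>>> send_rows(
  steps=[
    {"delta_pos": [0.003,-0.02,0],"delta_rot": [0,0,0]},
    {"delta_pos": [0.007,-0.05,0],"delta_rot": [0,0,0]},
    {"delta_pos": [0.007,-0.05,0],"delta_rot": [0,0,0]},
    {"delta_pos": [0.007,-0.05,0],"delta_rot": [0,0,0]},
    {"delta_pos": [0.007,-0.05,0],"delta_rot": [0,0,0]},
    {"delta_pos": [0.007,-0.05,0],"delta_rot": [0,0,0]},
    {"delta_pos": [0.007,-0.05,0],"delta_rot": [0,0,0]},
    {"delta_pos": [0.007,-0.05,0],"delta_rot": [0,0,0]},
    {"delta_pos": [0.007,-0.05,0],"delta_rot": [0,0,0]},
    {"delta_pos": [0.007,-0.05,0],"delta_rot": [0,0,0]},
    {"delta_pos": [0.003,-0.02,0],"delta_rot": [0,0,0]},
    {"delta_pos": [0,0,0],"delta_rot": [0,0,0]},
  ],
)

```text
time: 21.62
tcp_pos: [0.4172, -0.1973, 0.2425]
eef_rot: [-0.413, -3.09, -0.01]
ft_force: [-0.3, 0.3, 0.3]
gripper_width: 0.087
```

```bash
python3 - <<'E'
from h import *
need([.432,-.198,.15],167)
c=capture("wrist");save(c,"w13.png")
c=capture("top");save(c,"t13.png")
E
```

```text
t 21.625 tcp [ 0.4172 -0.1973  0.2425] w 0.08699982639737003 F [-0.2943  0.2958  0.2801] j [-0.6799  0.3171  1.8112 -0.0086  1.0375 -1.9806]
dpos [-0.0168  0.0029  0.0921] drot [ 0.0034 -0.025  -0.0387]
```

View pics/w13.png

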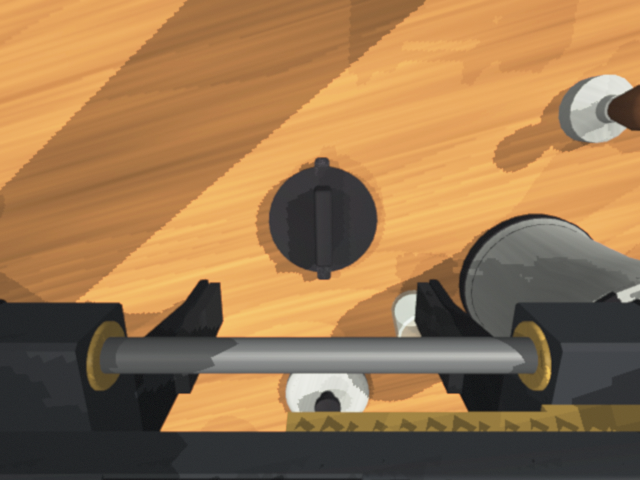

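View pics/t13.png

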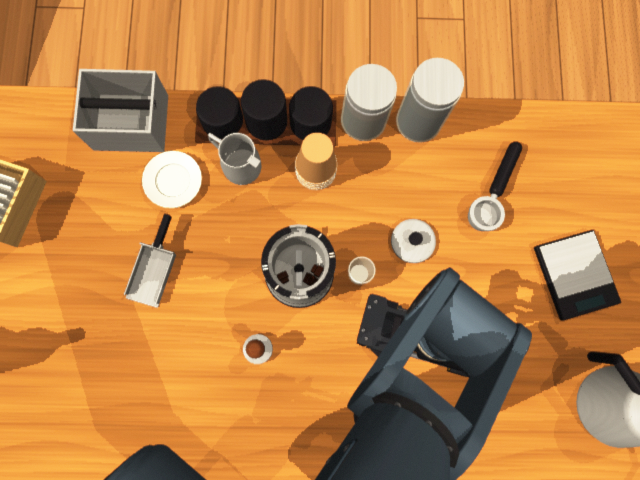

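```bash
python3 - <<'E'
from h import *
np.set_printoptions(precision=4,suppress=True)
c=capture("wrist");save(c,"w14.png",(250,140,400,290),5)
g=c["img"].max(2);m=(g<75).astype(np.uint8);m[295:]=0
n,l,s,ce=cv2.connectedComponentsWithStats(m);k=l[220,300];print(s[k],ce[k])
ys,xs=np.where(l==k);
P=np.array([ray(c,x,y,.018)[:2] for x,y in zip(xs,ys)])
d=np.array([np.cos(np.radians(166)),np.sin(np.radians(166))])
# circle by min enclosing minus lugs: use extents across the bar, lug ends along
for a in (164,165,166,167,168,169):
    d=np.array([np.cos(np.radians(a)),np.sin(np.radians(a))]);e=np.array([-d[1],d[0]])
    u=P@d;v=P@e;top=v[u>u.max()-.006].mean();bot=v[u<u.min()+.006].mean()
    print(a,"u",u.min(),u.max(),"v",v.min(),v.max(),"lug v diff",top-bot,"ctr",(d*(u.min()+u.max())/2+e*(v.min()+v.max())/2))
E
```

```text
[ 268  158  107  121 8858] [320.8672 218.1083]
164 u -0.5293306899635511 -0.41147904697993354 v 0.018405163090456273 0.1198147458053702 lug v diff 0.003929570543537611 ctr [ 0.4331 -0.1961]
165 u -0.5280728952314099 -0.4102172284462178 v 0.02662537460601083 0.12806096488231636 lug v diff 0.0019686472680587874 ctr [ 0.4331 -0.1961]
166 u -0.5266936064446671 -0.4087261381938341 v 0.03483747577453485 0.13626817534880523 lug v diff 7.124323551321865e-06 ctr [ 0.4331 -0.1962]
167 u -0.5251538816832059 -0.4071105460003376 v 0.04303896511045953 0.14443387720902312 lug v diff -0.0019544007910940325 ctr [ 0.4331 -0.1962]
168 u -0.5234541899621039 -0.40537094399076096 v 0.05114336913444991 0.15255558311108103 lug v diff -0.003915330576325773 ctr [ 0.4331 -0.1962]
169 u -0.521595049023925 -0.4035078620647282 v 0.059230353826623325 0.16063081910468396 lug v diff -0.005756308742345506 ctr [ 0.4331 -0.1962]
```

View pics/w14.png

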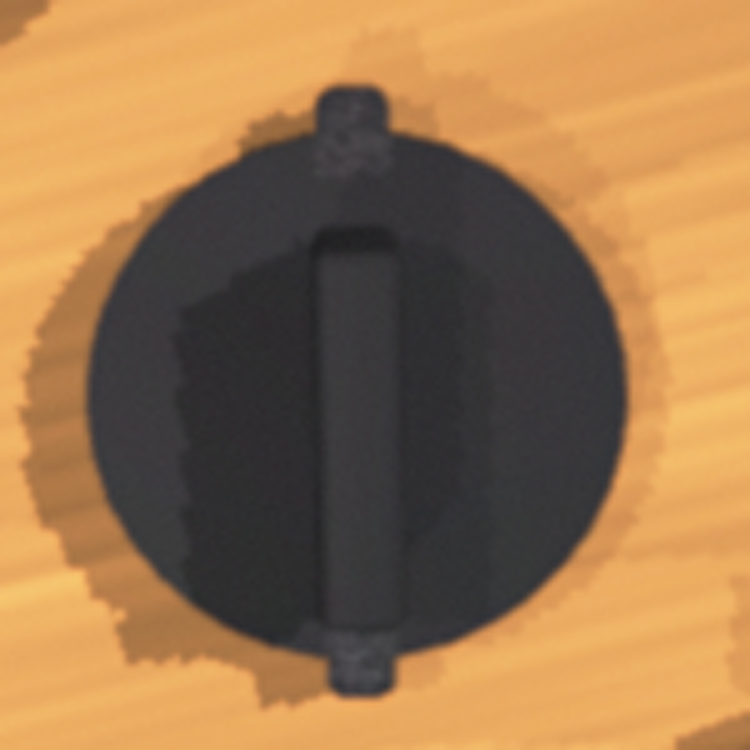

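>>> send_rows(
  steps=[
    {"delta_pos": [-0.009,0.003,0.02],"delta_rot": [0.003,-0.025,-0.02]},
    {"delta_pos": [-0.009,0.001,0.03],"delta_rot": [0,0,0]},
    {"delta_pos": [0,0,0.04],"delta_rot": [0,0,0]},
    {"delta_pos": [0,0,0.03],"delta_rot": [0,0,0]},
    {"delta_pos": [0,0,0],"delta_rot": [0,0,0]},
  ],
)

```text
time: 22.4
tcp_pos: [0.4403, -0.1899, 0.1203]
eef_rot: [0.361, 3.116, -0.0]
ft_force: [-0.4, 0.1, 0.6]
gripper_width: 0.0868
```

```bash
python3 - <<'E'
from h import *
need([.4331,-.1962,.041],166)
E
```

```text
t 22.4 tcp [ 0.4403 -0.1899  0.1203] w 0.08676039301428343 F [-0.3925  0.0523  0.6125] j [-0.642   0.5357  1.9057  0.0031  0.6963 -1.9843]
dpos [ 0.0059 -0.0078  0.0793] drot [0.0003 0.0043 0.0135]
```

>>> send_rows(
  steps=[
    {"delta_pos": [0.005,-0.007,0.02],"delta_rot": [0,0.004,0.013]},
    {"delta_pos": [0,0,0.03],"delta_rot": [0,0,0]},
    {"delta_pos": [0,0,0.015],"delta_rot": [0,0,0]},
    {"delta_pos": [0,0,0],"delta_rot": [0,0,0]},
  ],
)

```text
time: 22.9
tcp_pos: [0.4382, -0.195, 0.0578]
eef_rot: [0.373, 3.112, -0.006]
ft_force: [-0.1, -0.2, 0.1]
gripper_width: 0.0871
```

```bash
python3 - <<'E'
from h import *
need([.4331,-.1962,.041],166)
c=capture("wrist");save(c,"w15.png")
E
```

```text
t 22.9 tcp [ 0.4382 -0.195   0.0578] w 0.08714154077712576 F [-0.1387 -0.2396  0.1197] j [-0.6525  0.6597  1.9411  0.0014  0.5325 -1.9859]
dpos [ 0.0048 -0.0024  0.0168] drot [-0.0027  0.0079  0.0057]
```

View pics/w15.png

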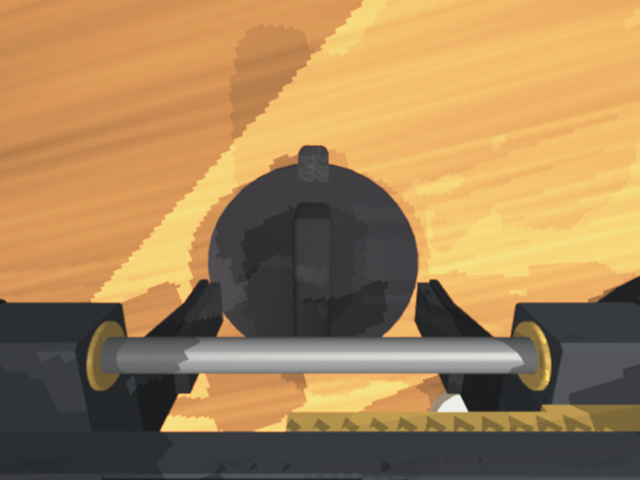

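>>> send_rows(
  steps=[
    {"delta_pos": [0.004,-0.002,0.008],"delta_rot": [-0.003,0.008,0.006]},
    {"delta_pos": [0.001,0,0.006],"delta_rot": [0,0,0]},
    {"delta_pos": [0,0,0.001],"delta_rot": [0,0,0]},
    {"delta_pos": [0,0,0],"delta_rot": [0,0,0]},
  ],
)

```text
time: 23.45
tcp_pos: [0.4341, -0.1968, 0.0444]
eef_rot: [0.383, 3.114, -0.003]
ft_force: [0.5, -0.1, -0.5]
gripper_width: 0.087
```

```bash
python3 - <<'E'
from h import *
need([.4331,-.1962,.041],166)
E
```

```text
t 23.45 tcp [ 0.4341 -0.1968  0.0444] w 0.08698751344420164 F [ 0.5156 -0.059  -0.5185] j [-0.6609  0.6867  1.9504  0.0005  0.4999 -1.9872]
dpos [0.0011 0.0004 0.0034] drot [-0.0016  0.0043 -0.0006]
```

>>> send_rows(
  steps=[
    {"delta_pos": [0.001,0,0.003],"delta_rot": [0,0.004,0]},
    {"delta_pos": [0,0,0],"delta_rot": [0,0,0]},
    {"delta_pos": [0,0,0],"delta_rot": [0,0,0]},
    {"delta_pos": [0,0,0],"delta_rot": [0,0,0]},
    {"delta_pos": [0,0,0],"delta_rot": [0,0,0]},
    {"delta_pos": [0,0,0],"delta_rot": [0,0,0]},
    {"delta_pos": [0,0,0],"delta_rot": [0,0,0]},
    {"delta_pos": [0,0,0],"delta_rot": [0,0,0]},
    {"delta_pos": [0,0,0],"delta_rot": [0,0,0]},
    {"delta_pos": [0,0,0],"delta_rot": [0,0,0]},
    {"delta_pos": [0,0,0],"delta_rot": [0,0,0]},
  ],
  grip=1,
)

```text
time: 24.82
tcp_pos: [0.4333, -0.1967, 0.0415]
eef_rot: [0.384, 3.118, -0.003]
ft_force: [0.9, -0.7, -0.5]
gripper_width: 0.0158
```

```bash
python3 - <<'E'
from h import *
need([.4331,-.1962,.041],166)
E
```

```text
t 24.825 tcp [ 0.4333 -0.1967  0.0415] w 0.015778769208345648 F [ 0.8666 -0.6813 -0.451 ] j [-0.6607  0.6929  1.9507 -0.003   0.4967 -1.9839]
dpos [0.0003 0.0005 0.0005] drot [-0.0018  0.0006 -0.0006]
```

>>> send_rows(
  steps=[
    {"delta_pos": [0,0,-0.01],"delta_rot": [0,0,0]},
    {"delta_pos": [0,0,-0.025],"delta_rot": [0,0,0]},
    {"delta_pos": [0,0,-0.035],"delta_rot": [0,0,0]},
    {"delta_pos": [0,0,-0.035],"delta_rot": [0,0,0]},
    {"delta_pos": [0,0,-0.035],"delta_rot": [0,0,0]},
    {"delta_pos": [0,0,-0.035],"delta_rot": [0,0,0]},
    {"delta_pos": [0,0,-0.015],"delta_rot": [0,0,0]},
    {"delta_pos": [-0.02,0,0],"delta_rot": [0,0,-0.07]},
    {"delta_pos": [-0.03,0.01,0],"delta_rot": [0,0,-0.07]},
    {"delta_pos": [-0.03,0.01,0],"delta_rot": [0,0,-0.07]},
    {"delta_pos": [-0.03,0,0],"delta_rot": [0,0,-0.07]},
    {"delta_pos": [0,0,0],"delta_rot": [0,0,0]},
    {"delta_pos": [0,0,0],"delta_rot": [0,0,0]},
  ],
)

```text
time: 26.45
tcp_pos: [0.5422, -0.1866, 0.2423]
eef_rot: [0.068, -3.137, -0.001]
ft_force: [0.1, 0.7, -1.9]
gripper_width: 0.0157
```

```bash
python3 - <<'E'
from h import *
need([.553,-.0085,.235],182)
c=capture("wrist");save(c,"w16.png")
c=capture("top");save(c,"t16.png",(240,210,440,370),4)
E
```

```text
t 26.45 tcp [ 0.5422 -0.1866  0.2423] w 0.0157479742532951 F [ 0.1395  0.7185 -1.8526] j [-0.5253  0.4586  1.5608 -0.0021  1.1259 -2.1384]
dpos [-0.0185  0.1775  0.0073] drot [ 0.0004 -0.0042  0.0083]
```

View pics/w16.png

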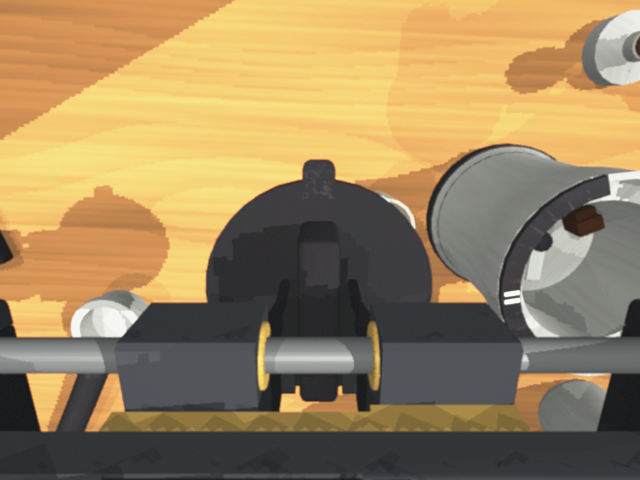

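View pics/t16.png

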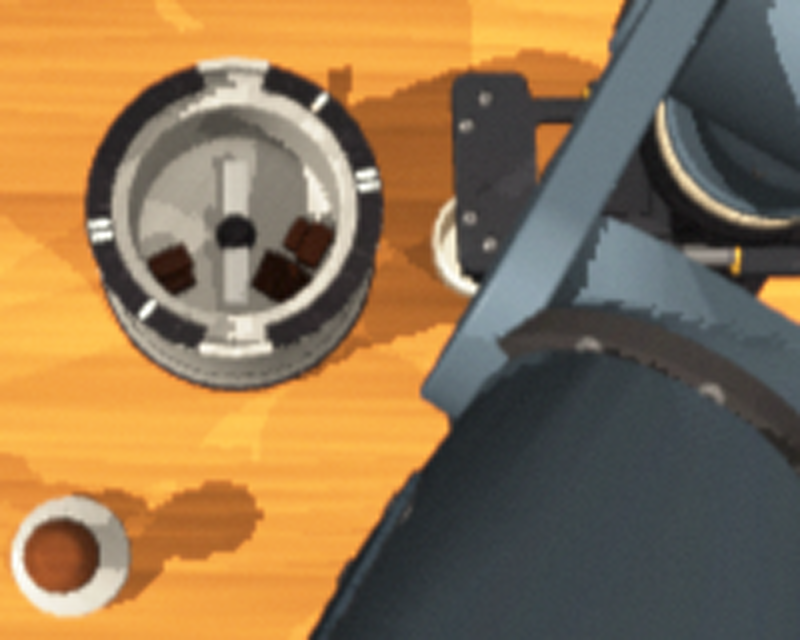

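>>> send_rows(
  steps=[
    {"delta_pos": [-0.035,0.015,0],"delta_rot": [0,0,0]},
    {"delta_pos": [-0.045,0.015,0],"delta_rot": [0,0,0]},
    {"delta_pos": [0,0,0],"delta_rot": [0,0,0]},
    {"delta_pos": [0,0,0],"delta_rot": [0,0,0]},
  ],
)

```text
time: 27.05
tcp_pos: [0.6183, -0.1537, 0.2422]
eef_rot: [0.06, -3.133, -0.001]
ft_force: [0.2, -0.3, -1.3]
gripper_width: 0.016
```

```bash
python3 - <<'E'
from h import *
need([.553,-.0085,.235],182)
c=capture("wrist");save(c,"w17.png",(420,0,640,330),1.8)
E
```

```text
t 27.05 tcp [ 0.6183 -0.1537  0.2422] w 0.016011084965586123 F [ 0.1815 -0.2873 -1.3194] j [-0.4175  0.5465  1.3939 -0.0027  1.2086 -2.0255]
dpos [0.0597 0.1475 0.0078] drot [ 0.001  -0.0078  0.0032]
```

View pics/w17.png

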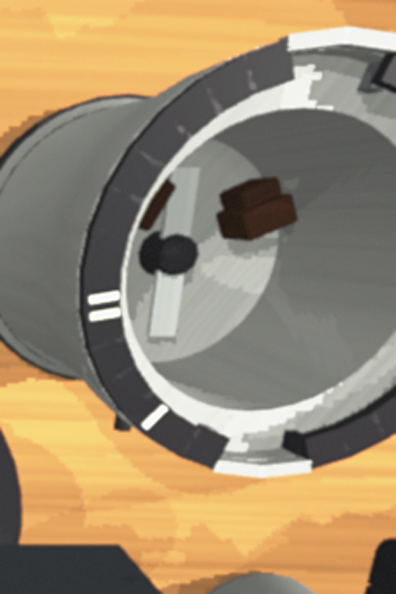

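```bash
python3 - <<'E'
from h import *
from scipy.optimize import least_squares
np.set_printoptions(precision=4,suppress=True)
c=capture("wrist");save(c,"w18.png",(440,0,640,140),4);save(c,"w19.png",(440,130,640,270),4)
f=lambda x,y:(420+x/1.8-.2,y/1.8-.2)
P=np.array([ray(c,*f(*q),.163)[:2] for q in ((290,42),(200,88),(130,155),(82,300),(100,365),(218,460))])
s=least_squares(lambda a:np.linalg.norm(P-a,axis=1)-.0665,[.553,-.009]);print(s.x,s.fun)
for n,q in dict(dbl=(104,306),sgl=(155,417)).items():
    r=ray(c,*f(*q),.163)[:2]-s.x;print(n,np.linalg.norm(r),np.degrees(np.arctan2(r[1],r[0])))
E
```

```text
[ 0.5534 -0.0065] [-0.0014 -0.0014  0.0003  0.0016  0.     -0.0026]
dbl 0.06149115308378307 -77.77244535285394
sgl 0.061389627837297685 -38.329579095505416
```

View pics/w18.png

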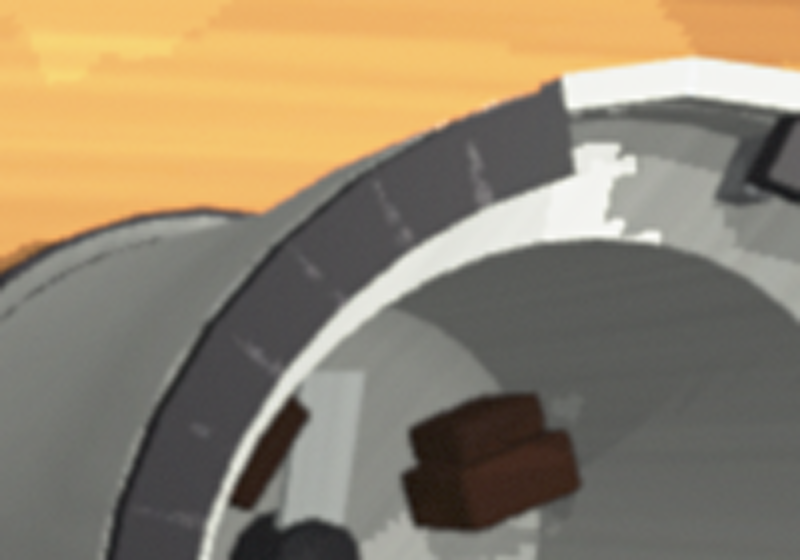

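View pics/w19.png

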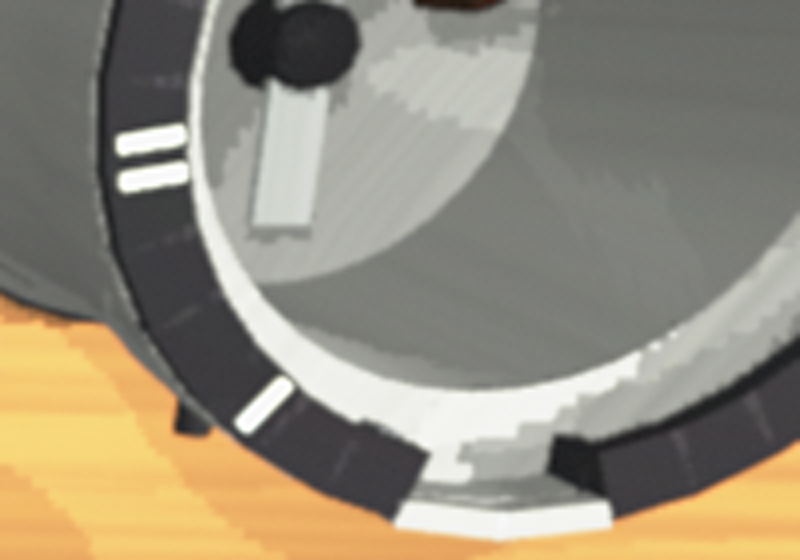

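```bash
python3 - <<'E'
from h import *
from scipy.optimize import least_squares
np.set_printoptions(precision=4,suppress=True)
c=capture("wrist")
A=lambda x,y,oy:(440+x/4-.375,oy+y/4-.375)
rib=np.array([ray(c,*A(*q,130),.163)[:2] for q in ((152,158),(266,405))])
out=np.array([ray(c,*A(*q,0),.163)[:2] for q in ((561,78),(480,112),(435,131))]+[ray(c,*A(*q,130),.163)[:2] for q in ((104,60),(101,140),(392,518))])
def f(a,w=1):
    th=np.radians(a[2]+np.array([-40,-80])); th=th[::-1]
    m=a[:2]+.06*np.c_[np.cos(th),np.sin(th)]
    return np.r_[(rib-m).ravel()*2,w*(np.linalg.norm(out-a[:2],axis=1)-.0665)]
for w in (0,.5,1):
    s=least_squares(f,[.553,-.009,2.],args=(w,),x_scale=[.01,.01,1]);print(w,s.x,s.fun)
E
```

```text
0 [ 0.5536 -0.008   2.1665] [-0.0004 -0.0003  0.0004  0.0003  0.     -0.      0.      0.      0.
 -0.    ]
0.5 [ 0.5534 -0.0081  2.3212] [-0.0005 -0.0001  0.0005  0.0002  0.0001 -0.0002 -0.      0.0004  0.0002
 -0.0001]
1 [ 0.5534 -0.0083  2.4142] [-0.0006  0.0001  0.0005  0.0003  0.0002 -0.0005 -0.0001  0.0007  0.0003
 -0.0003]
```

>>> send_rows(
  steps=[
    {"delta_pos": [0.008,0.02,0],"delta_rot": [0,0,0]},
    {"delta_pos": [0.012,0.03,0],"delta_rot": [0.001,-0.008,0.003]},
    {"delta_pos": [0.012,0.03,0],"delta_rot": [0,0,0]},
    {"delta_pos": [0.012,0.03,0],"delta_rot": [0,0,0]},
    {"delta_pos": [0.008,0.02,0],"delta_rot": [0,0,0]},
    {"delta_pos": [0,0,0],"delta_rot": [0,0,0]},
    {"delta_pos": [0,0,0],"delta_rot": [0,0,0]},
  ],
)

```text
time: 28.08
tcp_pos: [0.5541, -0.0192, 0.2437]
eef_rot: [0.049, -3.14, -0.003]
ft_force: [0.5, -0.4, -0.9]
gripper_width: 0.016
```

```bash
python3 - <<'E'
from h import *
need([.5534,-.0083,.21],182.2)
E
```

```text
t 28.075 tcp [ 0.5541 -0.0192  0.2437] w 0.016001346012799327 F [ 0.5374 -0.3762 -0.8714] j [-0.237   0.4303  1.6082  0.0016  1.1044 -1.8395]
dpos [0.0003 0.0109 0.0337] drot [ 0.0017 -0.0009 -0.0074]
```

>>> send_rows(
  steps=[
    {"delta_pos": [0,0.008,0.01],"delta_rot": [0.001,-0.001,-0.007]},
    {"delta_pos": [0,0.002,0.015],"delta_rot": [0,0,0]},
    {"delta_pos": [0,0,0.008],"delta_rot": [0,0,0]},
    {"delta_pos": [0,0,0],"delta_rot": [0,0,0]},
    {"delta_pos": [0,0,0],"delta_rot": [0,0,0]},
  ],
)

```text
time: 28.7
tcp_pos: [0.5548, -0.011, 0.2069]
eef_rot: [0.056, -3.14, -0.001]
ft_force: [-0.7, -0.4, -0.7]
gripper_width: 0.0158
```

```bash
python3 - <<'E'
from h import *
need([.5534,-.0083,.195],182.2)
c=capture("wrist");save(c,"w20.png");c=capture("scene");save(c,"s20.png",(230,120,430,290),4)
E
```

```text
t 28.7 tcp [ 0.5548 -0.011   0.2069] w 0.01577775823608994 F [-0.6674 -0.4356 -0.7195] j [-0.2212  0.4782  1.6457  0.0002  1.0188 -1.8275]
dpos [0.0013 0.0027 0.0119] drot [ 0.0004 -0.001  -0.003 ]
```

View pics/w20.png

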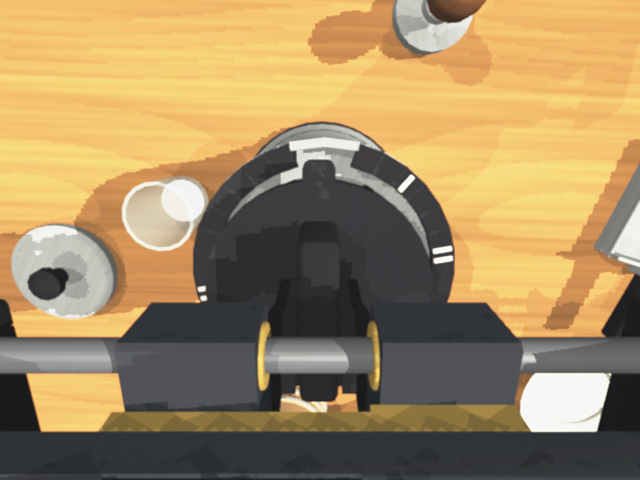

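View pics/s20.png

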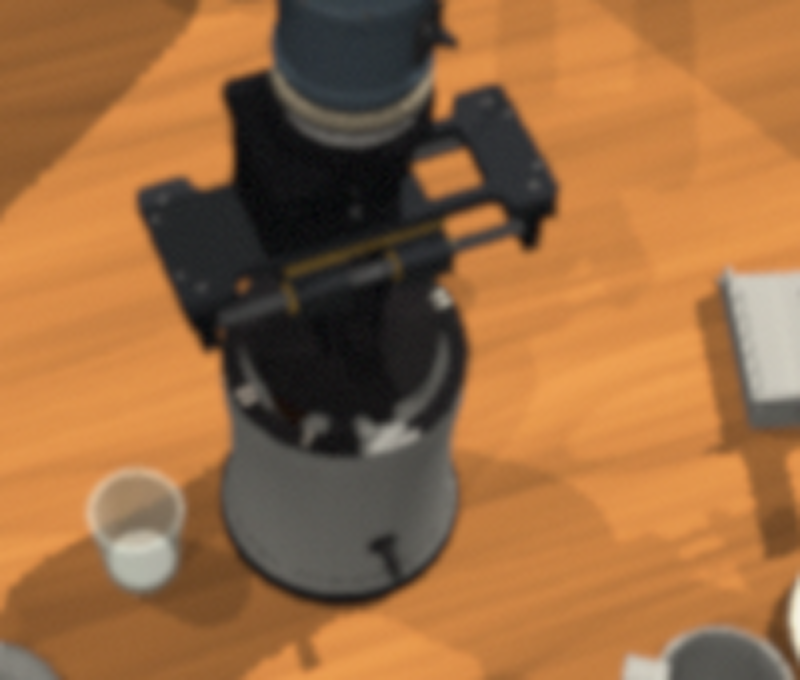

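>>> send_rows(
  steps=[
    {"delta_pos": [0.001,0.003,0.004],"delta_rot": [0,-0.001,-0.003]},
    {"delta_pos": [0,0,0.004],"delta_rot": [0,0,0]},
    {"delta_pos": [0,0,0],"delta_rot": [0,0,0]},
    {"delta_pos": [0,0,0],"delta_rot": [0,0,0]},
  ],
)

```text
time: 29.3
tcp_pos: [0.554, -0.0078, 0.1994]
eef_rot: [-0.061, 3.139, -0.0]
ft_force: [0.2, 0.7, -1.5]
gripper_width: 0.0157
```

```bash
python3 - <<'E'
from h import *
need([.5534,-.0083,.18],182.2)
c=capture("wrist");save(c,"w21.png",(170,100,470,310),2.6)
E
```

```text
t 29.3 tcp [ 0.554  -0.0078  0.1994] w 0.01572975797676322 F [ 0.1961  0.726  -1.4917] j [-0.216   0.4863  1.6572  0.0005  0.9961 -1.8258]
dpos [ 0.0006 -0.0005  0.0194] drot [-0.0001  0.0021  0.0003]
```

View pics/w21.png

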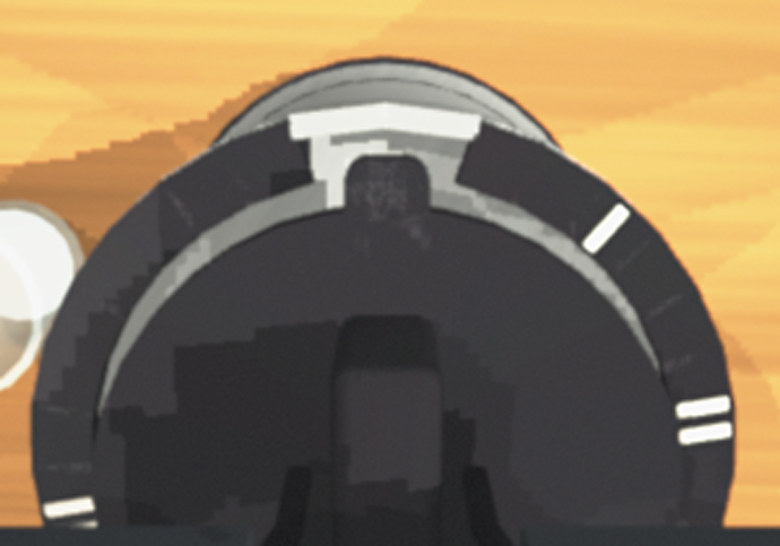

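>>> send_rows(
  steps=[
    {"delta_pos": [0.0005,-0.0005,0.004],"delta_rot": [0,0.002,0]},
    {"delta_pos": [0,0,0.004],"delta_rot": [0,0,0]},
    {"delta_pos": [0,0,0.004],"delta_rot": [0,0,0]},
    {"delta_pos": [0,0,0],"delta_rot": [0,0,0]},
  ],
)

```text
time: 29.85
tcp_pos: [0.5535, -0.0084, 0.1865]
eef_rot: [0.061, -3.141, 0.0]
ft_force: [-0.3, 0.0, -1.5]
gripper_width: 0.0162
```

```bash
python3 - <<'E'
from h import *
need([.5534,-.0083,.18],182.2)
c=capture("wrist");save(c,"w22.png",(170,100,470,310),2.6)
E
```

```text
t 29.85 tcp [ 0.5535 -0.0084  0.1865] w 0.016181813895421775 F [-0.319   0.0381 -1.4771] j [-0.217   0.5045  1.6687 -0.0001  0.9686 -1.8263]
dpos [0.0001 0.0001 0.0065] drot [-0.0001 -0.0002  0.0002]
```

View pics/w22.png

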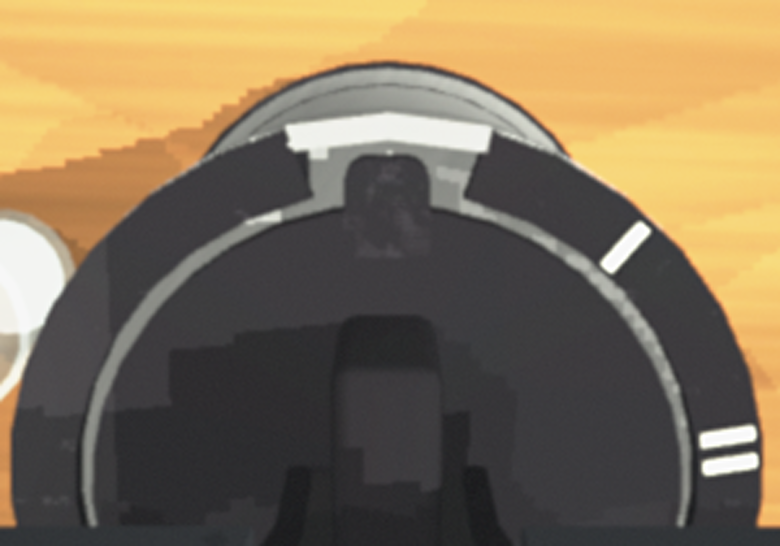

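Fits nicely, with no contact force. I'll keep lowering.

>>> send_rows(
  steps=[
    {"delta_pos": [0,0,0.003],"delta_rot": [0,0,0]},
    {"delta_pos": [0,0,0.003],"delta_rot": [0,0,0]},
    {"delta_pos": [0,0,0.001],"delta_rot": [0,0,0]},
    {"delta_pos": [0,0,0],"delta_rot": [0,0,0]},
  ],
)

```text
time: 30.4
tcp_pos: [0.5539, -0.0085, 0.1796]
eef_rot: [-0.061, 3.14, -0.001]
ft_force: [-0.5, -0.6, 0.1]
gripper_width: 0.0159
```

```bash
python3 - <<'E'
from h import *
need([.5534,-.0083,.179],182.2)
E
```

```text
t 30.4 tcp [ 0.5539 -0.0085  0.1796] w 0.01592381820670013 F [-0.5404 -0.596   0.1081] j [-0.217   0.5146  1.6746 -0.0002  0.9515 -1.8263]
dpos [0.0005 0.0002 0.0006] drot [-0.0004  0.0009  0.0002]
```

>>> send_rows(
  steps=[
    {"delta_pos": [0,0,0.001],"delta_rot": [0,0,0]},
    {"delta_pos": [0,0,0.001],"delta_rot": [0,0,0]},
    {"delta_pos": [0,0,0],"delta_rot": [0,0,0]},
  ],
)

```text
time: 30.78
tcp_pos: [0.554, -0.0085, 0.1798]
eef_rot: [-0.061, 3.139, -0.001]
ft_force: [0.2, 0.0, -0.9]
gripper_width: 0.0157
```

```bash
python3 - <<'E'
from h import *
need([.5534,-.0083,.179],182.2)
E
```

```text
t 30.775 tcp [ 0.554  -0.0085  0.1798] w 0.015682332886939796 F [ 0.2044  0.0323 -0.8808] j [-0.2168  0.514   1.6749 -0.0004  0.9504 -1.8263]
dpos [0.0006 0.0002 0.0008] drot [-0.0009  0.0021  0.0005]
```

>>> send_rows(
  steps=[
    {"delta_pos": [0,0,0.002],"delta_rot": [0,0,0]},
    {"delta_pos": [0,0,0.002],"delta_rot": [0,0,0]},
  ],
)

```text
time: 31.02
tcp_pos: [0.5542, -0.0085, 0.1795]
eef_rot: [-0.062, 3.138, -0.002]
ft_force: [-4.6, 0.4, 14.7]
gripper_width: 0.0154
```

```bash
python3 - <<'E'
from h import *
need([.5534,-.0083,.179],182.2)
c=capture("wrist");save(c,"w23.png",(170,100,470,310),2.6)
E
```

```text
t 31.025 tcp [ 0.5542 -0.0085  0.1795] w 0.015426009722086237 F [-4.6379  0.4099 14.7198] j [-0.2166  0.5143  1.6755 -0.0008  0.9485 -1.8263]
dpos [0.0008 0.0002 0.0005] drot [-0.0015  0.0031  0.0009]
```

View pics/w23.png

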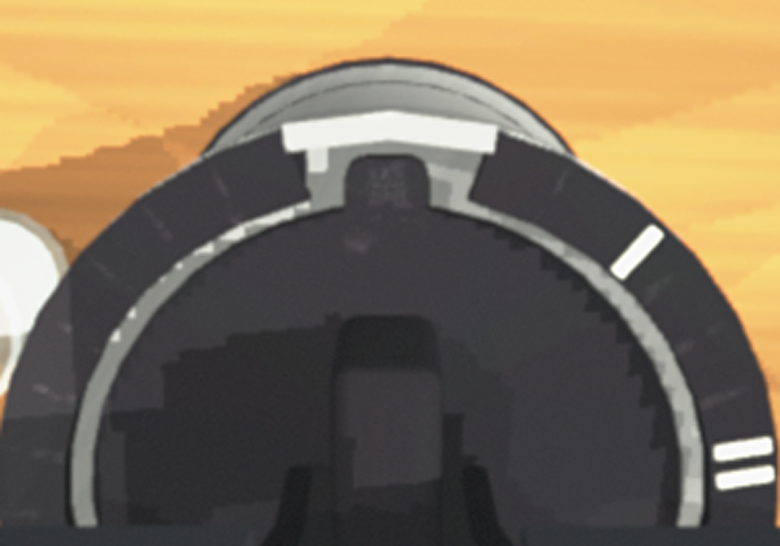

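>>> send_rows(
  steps=[
    {"delta_pos": [0.0004,0,0],"delta_rot": [0,0,0.08]},
    {"delta_pos": [0,0,0.001],"delta_rot": [0,0,0.1]},
    {"delta_pos": [0,0,0.001],"delta_rot": [0,0,0.1]},
  ],
)

```text
time: 31.45
tcp_pos: [0.5545, -0.0092, 0.1795]
eef_rot: [0.386, 3.112, -0.005]
ft_force: [-2.1, -1.2, 8.7]
gripper_width: 0.0157
```

```bash
python3 - <<'E'
from h import *
need([.5534,-.0083,.179],142.2); print(get_obs()["torque"])
c=capture("wrist");save(c,"w24.png",(170,100,470,310),2.6)
E
```

```text
t 31.45 tcp [ 0.5545 -0.0092  0.1795] w 0.01573047410363311 F [-2.0804 -1.2403  8.7377] j [-0.2169  0.5138  1.6765 -0.0029  0.9451 -1.5394]
dpos [0.0013 0.0007 0.0005] drot [-0.0008  0.0067  0.4131]
[0.1435 0.4135 0.3417]
```

View pics/w24.png

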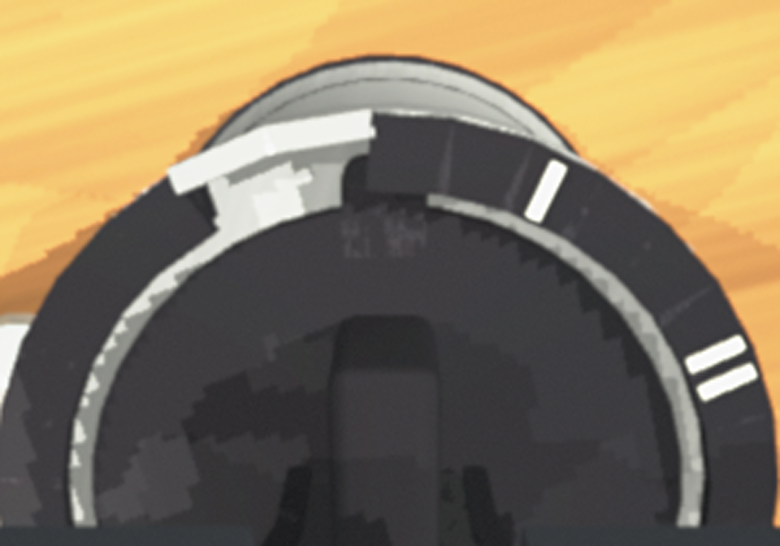

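>>> send_rows(
  steps=[
    {"delta_pos": [0.0008,0.0004,0.0005],"delta_rot": [-0.001,0.005,0.1]},
    {"delta_pos": [0,0,0.001],"delta_rot": [0,0,0.1]},
    {"delta_pos": [0,0,0.001],"delta_rot": [0,0,0.1]},
  ],
)

```text
time: 31.88
tcp_pos: [0.5544, -0.0102, 0.1795]
eef_rot: [0.858, 3.018, -0.007]
ft_force: [-1.6, -1.0, 8.6]
gripper_width: 0.0158
```

```bash
python3 - <<'E'
from h import *
need([.5534,-.0083,.179],142.2); print(get_obs()["torque"])
E
```

```text
t 31.875 tcp [ 0.5544 -0.0102  0.1795] w 0.0157593376569416 F [-1.6405 -0.9571  8.5606] j [-0.2176  0.5147  1.6746 -0.0057  0.9487 -1.231 ]
dpos [0.0018 0.0012 0.0005] drot [-0.0029  0.0051  0.1056]
[0.1275 0.3972 0.2837]
```

>>> send_rows(
  steps=[
    {"delta_pos": [0.001,0.001,0.001],"delta_rot": [-0.003,0.005,0.08]},
    {"delta_pos": [0,0,0.001],"delta_rot": [0,0,0.02]},
    {"delta_pos": [0,0,0.001],"delta_rot": [0,0,0]},
  ],
)

```text
time: 32.25
tcp_pos: [0.5544, -0.0103, 0.1795]
eef_rot: [1.007, 2.973, -0.005]
ft_force: [-2.7, 0.4, 6.5]
gripper_width: 0.016
```

```bash
python3 - <<'E'
from h import *
need([.5534,-.0083,.179],142.2); print(get_obs()["torque"])
c=capture("wrist");save(c,"w25.png",(170,100,470,310),2.6)
E
```

```text
t 32.25 tcp [ 0.5544 -0.0103  0.1795] w 0.01599700506612879 F [-2.6543  0.3942  6.5284] j [-0.2183  0.5151  1.6737 -0.0041  0.9505 -1.1338]
dpos [0.002  0.001  0.0005] drot [-0.002   0.0036  0.0069]
[0.29   0.3487 0.2788]
```

View pics/w25.png

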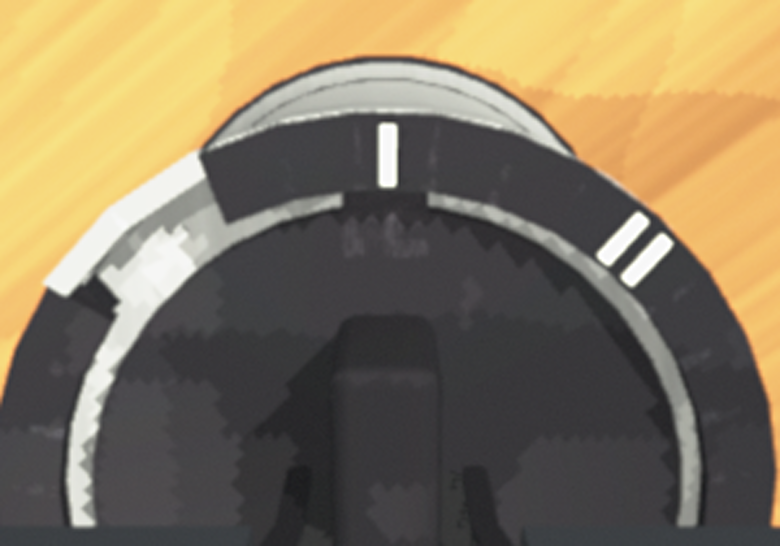

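>>> send_rows(
  steps=[
    {"delta_pos": [0,0,0.001],"delta_rot": [0,0,0.008]},
    {"delta_pos": [0,0,0.001],"delta_rot": [0,0,0.004]},
    {"delta_pos": [0,0,0.001],"delta_rot": [0,0,0.003]},
  ],
)

```text
time: 32.67
tcp_pos: [0.5543, -0.0104, 0.1795]
eef_rot: [1.022, 2.967, -0.007]
ft_force: [-2.4, -0.1, 6.2]
gripper_width: 0.0155
```

```bash
python3 - <<'E'
from h import *
need([.5534,-.0083,.179],142.2)
c=capture("top");save(c,"t26.png",(90,130,450,370),2.2)
c=capture("wrist");save(c,"w26.png",(170,100,470,310),2.6)
for i in range(8): capture("wrist")
need([.5534,-.0083,.179],142.2)
E
```

```text
t 32.675 tcp [ 0.5543 -0.0104  0.1795] w 0.01554734517118578 F [-2.3674 -0.1413  6.2371] j [-0.2179  0.5148  1.6743 -0.0058  0.9492 -1.1217]
dpos [0.002  0.0011 0.0005] drot [-0.0028  0.005  -0.0038]
t 33.175 tcp [ 0.5543 -0.0104  0.1795] w 0.015448638259506462 F [-2.0547 -0.0605  6.6906] j [-0.2179  0.5148  1.6743 -0.0057  0.9492 -1.1218]
dpos [0.002  0.0011 0.0005] drot [-0.0028  0.005  -0.0038]
```

View pics/t26.png

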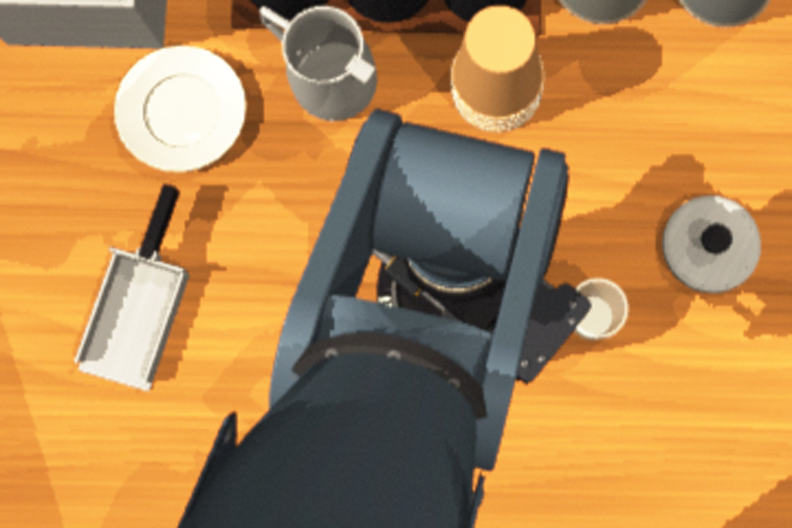

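View pics/w26.png

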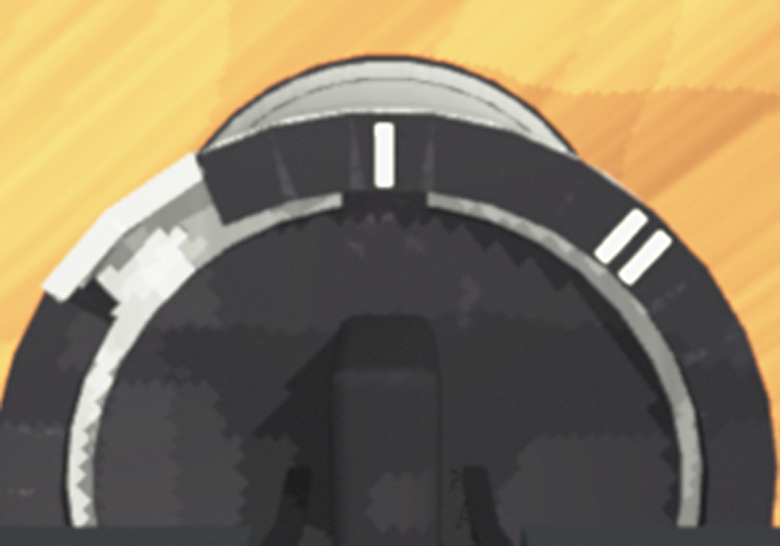

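The pose held steady for 0.5 s. The bar (px 386) points at the single rib (px 384), the tray stands empty, and the other things haven't moved. I'm handing in.

```bash
python3 -c "
from plant import *
print(close_job())"
```

```text
the job is handed in; nothing more can be done
None
```

The job is done and handed in at about 33 s of the 72 s allowed. `close_job()` gives no verdict, so this rests on my own checks.

**What I did:**
- I tipped the three chocolate pieces into the bowl with the tray at about 0.71 rad.
- I stood the empty tray back within a few millimetres of where it was.
- I set the lid down through the notches, turned it clockwise about 40° to the single rib, and kept it gripped.

**Last checks:**
- **Chocolate:** all three pieces were visible in the bowl before the lid went on.
- **Tray:** it stands empty and released in the final overhead picture.
- **Lid seating:** the tool was at z 0.1795, the height I worked out for a fully seated lid, with about 6 N pressing down.
- **Lid turn:** the wrist picture shows the bar in line with the single rib, about 0.70 rad from the notches by tool angle. It didn't move over a 0.5 s hold.
- **Grip:** the jaws are closed on the bar at about 15.5 mm, with grip force at half the maximum. I had no direct reading of the finger force on the lid or of the spring ring's angle.
- **Other things:** the ones visible in the final overhead picture look unmoved. The tamper and portafilter were out of that view, but both stood in place in an overhead picture taken just before I gripped the lid.

**Disagreement:** the final tool position is about 2 mm from my measured bowl centre, while the gap around the lid looks even in the picture. That is inside the 5 mm limit.

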